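# Close up and torque down a control module

### The arm

A 6-joint arm with a two-finger parallel gripper is mounted at the origin on the work surface. World frame = base frame: x ahead of the robot, y to its left, z up, the work surface at z = 0. Lengths are in m, angles in rad, forces in N, time in s.
With the tool pointing down it reaches from about 0.35 to 0.85 m from the base axis. Payload 8.1 kg.
Tool frame: the origin (TCP) lies on the centre line of the jaws, within the pads' length; the fingertips stand 11 mm ahead of it and the grasp point (between the pads) lies 8 mm behind it (tip_reach is the z of the fingertips in the tool frame, in m); z points along the fingers, y is the direction in which the jaws open and shut (so a half turn about z gives the same grasp; the last joint's range is limited). The gripper opens to 93 mm and grips with 3 to 60 N. Pads are 15 mm wide; open, the fingers measure 128 mm over their backs; the gripper's body (75 mm by 188 mm) begins 65 mm behind the grasp point.
Start: joints at [1.203, 0.13, 1.488, -0, 1.523, -0.085], TCP at [0.167, 0.576, 0.23] pointing down, gripper open.
Joint ranges: [-2.96, 2.96], [-0.89, 2.26], [0.02, 2.5], [-1.34, 4.48], [0, 2.73], [-2.66, 2.66]. Speed limits (rad/s): [2.39, 2.39, 2.79, 3.14, 3.14, 3.14].

### API

Orientations are given as a rotation vector (axis times angle).
In Python, from plant import read_state, read_camera, camera_params, close_job, silhouettes, tip_of, tip_reach gives the robot as it stands.
- The arm moves only by the shell command python3 -m creep 'ROWS' [FORCE]. ROWS is JSON, a list of rows, each a list of 5 numbers: the shift along the tool's x, y, z in m, then the turn about the tool's z in rad, then the closure in counts, from 0 (fully open) to 255 (shut). In form: [[dx, dy, dz, twist, gripper], ...]. A call has 1 to 12 rows; each row shifts and turns the commanded pose from where the row before left it, along the tool's axes as they then stand; what a row does not reach is not made up. A row lasts 1/12 s, in which the tool goes at most 41.7 mm and 7.16 degrees, less where a joint would pass 70% of its speed; a pose out of reach is approached as far as the arm can. A call is refused whole if a number of a shift passes 0.0417 or a number of a turn 0.125, either way. A call with a gripper value outside its range is refused whole. The fingers move at their own pace and stop on an object; FORCE is the grip in N (left out, the last holds). Time passes only in rows, so rows that do not move let the fingers close. It gives the time, the measured TCP pose, the force and the opening at its end, in the units of the state.
- read_state(): the state, without advancing time (a new reading comes with each control period).
- read_camera(name): name is "scene" or "top" or "wrist"; returns the picture (480x640x3 uint8, red, green, blue); there is no depth.
- camera_params(name): a dict with "fov_y" (degrees; the focal length in pixels is half the picture's height over the tangent of half this angle, whatever the lens; pixels are square), "cx", "cy" (the principal point, pixels), "k1" (the pictures are not rectified: a ray, as slopes to the right and down, at radius r is drawn at 1 + k1 r^2 times it, then the intrinsics apply), "position" and "rotation" of the camera in the world. Camera axes: x right, y down, z forward; pixel columns grow to the right and rows downward; lengths in m; the calibration is good to about 2 mm. A picture is of the moment at which its call begins: read the wrist's pose just before it. camera_params takes no time and is no camera call; for the wrist camera it gives the pose at the moment of the call.
- close_job(): hands the job in, once; it reports no verdict.
Trained networks look in the newest picture that a camera, given by its name, has taken for a name from the list of things; names that differ only in an ending like _2 or _b are one class to them, and where a whole thing is asked for, a point or a joint stands for the part that bears it (a point fixed in the world has none). Each returns a list of dicts, best first, with "confidence" (0 to 1); they miss things now and then, are a little off and sometimes report something else, mostly with a low value. They report only what shows in the picture. A call takes as long as a camera call. They do not tell look-alikes from the thing itself.
- silhouettes(camera, query): "region" (480x640 bool, what is visible of it) and "pixel" ([column, row] in pixels, amid what is visible of it).
- tip_of(camera, query): "pixel" ([column, row] in pixels: a listed point, or the origin of a listed thing).
The state is a dict: "t": time; "q": joint angles; "dq": joint speeds; "joint_torque": joint torques, N m; "tool_pos": TCP position; "orientation": TCP orientation; "force": force on the tool from outside, world axes, zero at the start; "wrist_torque": the same for the moment, N m; "opening": finger opening in m.
Only numpy, scipy, OpenCV 4.12 (cv2) and the standard library are available. Lean on these libraries where they do the work, as an engineer would, in place of code of your own. Each camera call takes 0.05 s, during which the arm holds its last target.

### The job

Slide the loose black control module along the tray, away from the robot, until its end sits flush against the fixed module and its slotted tab is around the bolt. Then lift the click wrench out of its holder, set its square ring fully down over the bolt head and let go; take it again by the black handle and turn the bolt clockwise until the handle breaks away with its click, stopping there and not forcing the handle on to the end of its bend. Let go and leave the wrench lying on the bolt, with the module still flush and the screwdriver, jar and loose connector left where they are.

Things in the scene. Friction and masses are not known exactly. Their poses are not given: they have to be found in the camera images.
- module_center (a point): Loose control module, black, finned, 0.4-0.85 kg: body 110 mm long (x), 90 wide (y), 34 high, and on top a fin block 90 long, 60 wide, 16 high (50 in all). Point: on its centre line, 25 mm above its underside. x points to the fixed module, z up. Stands on the tray deck, which is 10 mm above the table, 35 to 65 mm short of the fixed module, slightly askew.
- module_face (a point): Centre of the loose module's leading end (55 mm ahead of its centre, 17 mm above its underside); x points out of the face.
- module: The loose module; origin under its centre. A flat tab, 7 mm thick, 65 long, sticks out 64 mm from its left side (+y) at deck level; the tab's slot, 28 mm wide, open to +x, axis 85 mm from the module's centre line, passes around the bolt's 12 mm stud, under the bolt head.
- neighbour_face (a point): Centre of the near end of the fixed module (same black finned body, screwed to the tray), 17 mm above the deck. x is the sliding direction, into the fixed module. When flush, the loose module's face point coincides with this one.
- bolt_top (a point): Top centre of the plain steel square bolt head, 28 mm across flats, 16 high, top edge chamfered; 85 mm left of the modules' centre line. x and y are square to its flats, z up. Turned clockwise (from above) it runs easily (about 0.15 N m) for an unknown 0.2 to 0.5 rad, then is tight. Seat the wrench with its handle along this x axis, away from the modules: other ways it swings into them.
- tray: Fixed aluminium tray, 420 x 460 mm, origin under its centre, deck 10 mm above the table. On it, from 27 mm left of the bolt's axis on leftwards, lies a steel plate 300 x 200 mm, its top 18 mm above the table (16.5 mm below the bolt's top): the seated wrench lies flat on it.
- wrench_ring (a point): Centre of the click wrench's steel ring, at its flat underside; x points along the wrench to the handle, z up. The ring is a 44 mm square block 18 mm high with a square through-hole 30.4 mm wide, sides along x and y, that goes over the bolt head. Fully down, this point is 16.5 mm below the bolt's top.
- wrench: The whole click wrench, 200 mm long, 0.46 kg, lying flat; origin under the ring's centre. Its centre of mass is about 55 mm from there.
- wrench_neck (a point): Steel neck between ring and breakaway pivot, 16 mm wide, 20 high; the point is 45 mm from the ring's centre, at half height. The only place free to grip while in the holder.
- holder: Holder of the wrench, fixed on the table: base 85 mm wide, 8 thick; origin under the ring's centre, x along the wrench. Two cheeks, tops 40 mm above the table, stand 5 mm off the handle's sides from 92 to 188 mm along x, keeping fingers off the handle: lift the wrench straight up 45 mm.
- wrench_grip (a point): Middle of the black handle, at half height: 150 mm from the ring's centre, 80 mm from the breakaway pivot (itself 70 mm from the ring's centre). Handle 22 mm wide, 24 high, from 90 to 178 mm from the ring's centre. x along the handle, outward.
- click_handle (a joint): Breakaway joint of the handle, rad: 0 straight, grows as it bends clockwise (from above). A sprung detent holds it straight up to 0.8-1 N m at the pivot (10-13 N sideways mid-handle; only a tight bolt resists so much); then it gives and the force falls, almost to nothing at its stop at 0.35. Clicked: beyond 0.10; forced on: beyond 0.31. Springs back when released.
- screwdriver: Bystander: screwdriver 200 mm long on the table to the right of the tray.
- jar: Bystander: white jar with a metal cap, 64 mm across, 75 mm high, on the table at the far left.
- connector: Bystander: loose black and grey connector, 70 x 35 x 34 mm, on the tray's far left corner.
There are look-alikes about, which are no part of the job. Of the things that look like the module, the larger one is meant. Of the things that look like the wrench, the smaller one is meant.

How it is judged:
By the outcome, as a careful person would: the job done as asked, in the order asked, and still so for the second after the job is handed in, with the robot touching nothing.
It also fails if it takes over 72 s, if anything falls off the work surface, if the arm or the gripper's body presses on something with over 40 N, if the wrist force passes 120 N, or if a joint passes its speed limit or range.

## Working session

There is one attempt and no reset: what is moved stays moved. The work goes in short steps, Python scripts to look and compute and a shell command to move; the robot and the scene stay as the last step left them, time stands still between calls to the robot, and variables do not carry over. Pictures are saved under pics/ and viewed, and the job is handed in when it is done.

```bash
ls; mkdir -p pics
python3 - <<'E'
from plant import *
import cv2
for n in ("scene","top","wrist"):
    im=read_camera(n); cv2.imwrite(f"pics/a_{n}.png",im[:,:,::-1]); p=camera_params(n); print(n,p)
print(read_state(), tip_reach)
E
```

```text
pics
scene {'fov_y': 44.785150408522256, 'cx': 313.8986049409769, 'cy': 239.68934853632473, 'k1': 0.004058289126197835, 'position': array([1.39380406, 0.46116686, 1.02510087]), 'rotation': array([-1.33652761, -2.19058242,  0.91100499])}
top {'fov_y': 43.7525909610345, 'cx': 326.47527564008016, 'cy': 244.41923986192876, 'k1': 0.029038236659280486, 'position': array([0.13667296, 0.02147036, 1.84170508]), 'rotation': array([-2.12814717,  2.08226943, -0.21825482])}
wrist {'fov_y': 64.78095456918459, 'cx': 321.3097663457935, 'cy': 237.1826947330118, 'k1': -0.011151074801142623, 'position': array([0.09760697, 0.59521262, 0.38499946]), 'rotation': array([2.33823666, 1.7561067 , 0.22879662])}
{'t': 0.15, 'q': array([ 1.20260451e+00,  1.31015357e-01,  1.48901980e+00, -4.31801427e-05,
        1.52301101e+00, -8.53959822e-02]), 'dq': array([ 0.00158465, -0.00037779, -0.00381759,  0.00046816,  0.0003471 ,
        0.00015918]), 'joint_torque': array([ 3.66568320e-04, -5.60468209e+01, -4.92341316e+01,  7.69168488e-02,
        3.03771067e-02, -8.30197359e-05]), 'tool_pos': array([0.16726213, 0.57577009, 0.22881701]), 'orientation': array([-4.42692404e-01, -3.10995714e+00,  2.23974206e-03]), 'force': array([ 0.03253394, -0.38481808,  1.12306162]), 'wrist_torque': array([ 0.00200919,  0.03400292, -0.00896621]), 'opening': 0.09303287375826075} 0.011
```

View pics/a_scene.png

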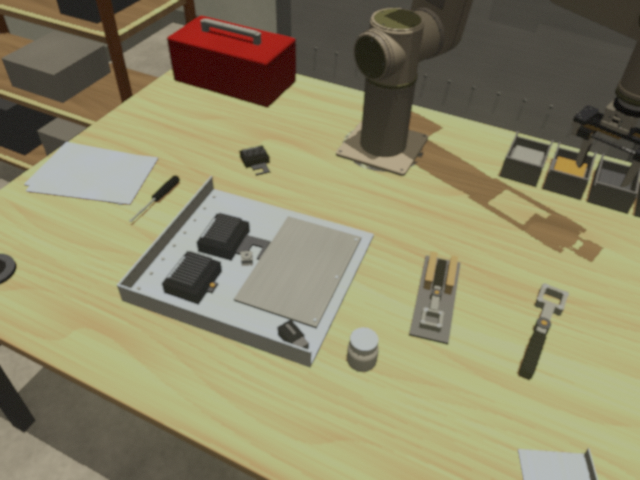

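View pics/a_top.png

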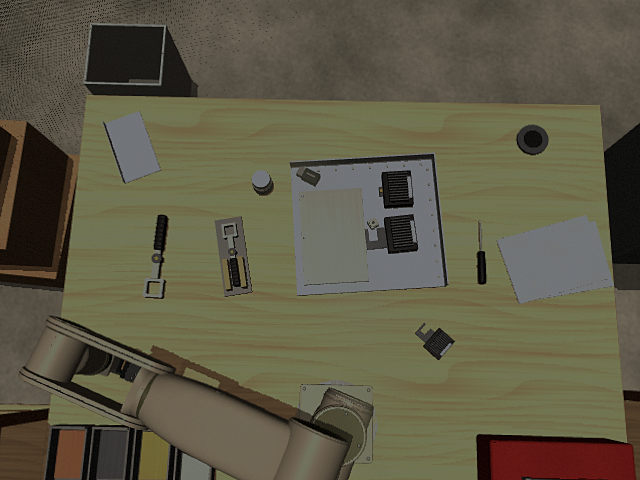

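View pics/a_wrist.png

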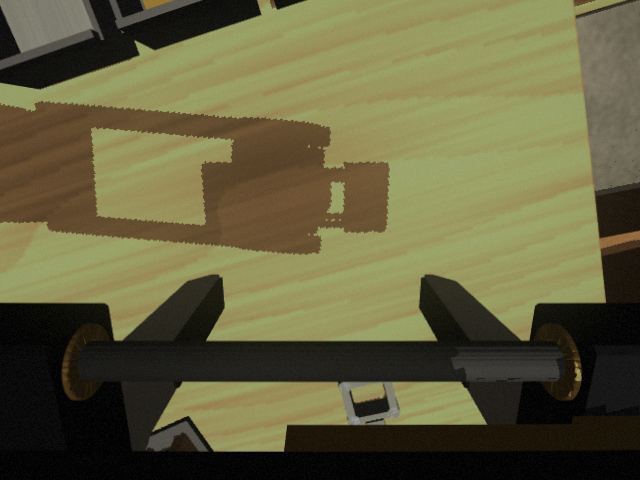

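The top view has the loose module near (401,233), the fixed one near (397,189), the bolt near (373,224), and the holder's wrench with its ring at (230,229) and handle toward the robot. The small module at (438,343) and the large wrench at (157,255) are the look-alikes.

```bash
cat > h.py <<'E'
import numpy as np, cv2
from scipy.spatial.transform import Rotation as R
from plant import *
def K(p):
    f=240/np.tan(np.radians(p['fov_y'])/2); return f
def ray(p,px):
    f=K(p); d=(np.array(px,float)-[p['cx'],p['cy']])/f
    u=d.copy()
    for _ in range(20): u=d/(1+p['k1']*(u@u))
    v=R.from_rotvec(p['rotation']).apply([u[0],u[1],1.]); return np.array(p['position']),v
def atz(p,px,z):
    o,v=ray(p,px); return o+v*(z-o[2])/v[2]
def proj(p,X):
    c=R.from_rotvec(p['rotation']).inv().apply(np.array(X)-p['position']); u=c[...,:2]/c[...,2:]
    r2=(u**2).sum(-1,keepdims=True); return u*(1+p['k1']*r2)*K(p)+[p['cx'],p['cy']]
def tri(rs):
    A=np.zeros((3,3));b=np.zeros(3)
    for o,v in rs:
        v=v/np.linalg.norm(v);M=np.eye(3)-np.outer(v,v);A+=M;b+=M@o
    return np.linalg.solve(A,b)
Z=dict(module_center=.035,module_face=.027,neighbour_face=.027,bolt_top=.0345,wrench_ring=.008,wrench_neck=.018,wrench_grip=.02,tray=0,holder=0,module=.01,wrench=.008)
def rep(cam,names):
    p=camera_params(cam)
    for n in names:
        for d in tip_of(cam,n)[:3]:
            print(cam,n,np.round(d['pixel'],1),round(d['confidence'],2),np.round(atz(p,d['pixel'],Z[n])[:2],4))
E
python3 - <<'E'
from h import *
for c in('top','scene'):
    read_camera(c)
    rep(c,['module_center','module_face','neighbour_face','bolt_top','wrench_ring','wrench_neck','wrench_grip','holder','tray'])
E
```

```text
top module_center [401.8 232.3] 0.78 [ 0.5723 -0.1937]
top module_center [442.2 343.5] 0.58 [ 0.2343 -0.3121]
top module_center [371.8 220. ] 0.16 [ 0.6098 -0.1005]
top module_face [395.8 215.3] 0.63 [ 0.6286 -0.1761]
top module_face [306.4 178.4] 0.16 [0.7442 0.1079]
top neighbour_face [398.4 203.9] 0.72 [ 0.6659 -0.1844]
top bolt_top [370.4 220.4] 0.54 [ 0.6085 -0.0962]
top wrench_ring [152.5 288.3] 0.74 [0.3847 0.5732]
top wrench_ring [232.6 229.1] 0.61 [0.5779 0.3368]
top wrench_ring [363.5 226.6] 0.42 [ 0.5948 -0.0763]
top wrench_neck [229.  246.6] 0.94 [0.5191 0.3432]
top wrench_neck [156.3 270.5] 0.6 [0.4389 0.5632]
top wrench_grip [229.9 277.6] 0.81 [0.4212 0.3345]
top wrench_grip [161.4 225. ] 0.73 [0.5834 0.5586]
top wrench_grip [398.9 206.9] 0.56 [ 0.6582 -0.1867]
top holder [231.5 232.9] 0.84 [0.5674 0.341 ]
top tray [264.5 184.1] 0.68 [0.7311 0.2436]
top tray [364.1 226.3] 0.6 [ 0.5978 -0.0786]
top tray [400.6 234.1] 0.41 [ 0.5748 -0.1941]
scene module_center [223.  237.5] 0.73 [ 0.582  -0.1848]
scene module_center [253.8 155.3] 0.64 [ 0.2595 -0.2924]
scene module_face [243.1 162.5] 0.97 [ 0.2937 -0.3074]
scene module_face [211.9 253.3] 0.91 [ 0.6332 -0.1836]
scene neighbour_face [204.7 262.3] 0.97 [ 0.6656 -0.1819]
scene bolt_top [245.1 255.3] 0.45 [ 0.6081 -0.1058]
scene wrench_ring [549.3 303.4] 0.68 [0.398  0.5665]
scene wrench_ring [430.2 323.1] 0.56 [0.5757 0.3453]
scene wrench_neck [543.4 319.2] 0.95 [0.4592 0.5626]
scene wrench_neck [434.3 302.2] 0.85 [0.5237 0.3356]
scene wrench_neck [290.8 338.3] 0.67 [0.7579 0.0981]
scene wrench_grip [436.5 270.6] 0.79 [0.4313 0.3097]
scene holder [433.8 323.7] 0.82 [0.5672 0.3519]
scene holder [291.7 338.7] 0.22 [0.7465 0.0939]
scene tray [253.4 264.5] 0.84 [ 0.5978 -0.0916]
scene tray [433.1 324.7] 0.3 [0.5705 0.3514]
scene tray [211.9 254.9] 0.17 [ 0.6171 -0.1979]
```

Run:
```python
from h import *
im=cv2.imread('pics/a_top.png')
c=im[140:305,200:460]; cv2.imwrite('pics/b.png',cv2.resize(c,None,fx=3,fy=3,interpolation=cv2.INTER_CUBIC))
im=cv2.imread('pics/a_scene.png')
c=im[170:365,110:380]; cv2.imwrite('pics/c.png',cv2.resize(c,None,fx=2.9,fy=2.9,interpolation=cv2.INTER_CUBIC))
```

```text
(no output)
```

View pics/b.png

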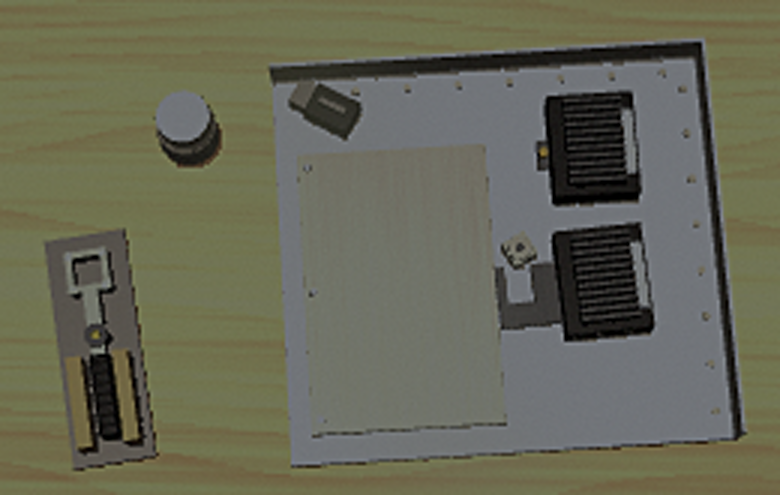

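View pics/c.png

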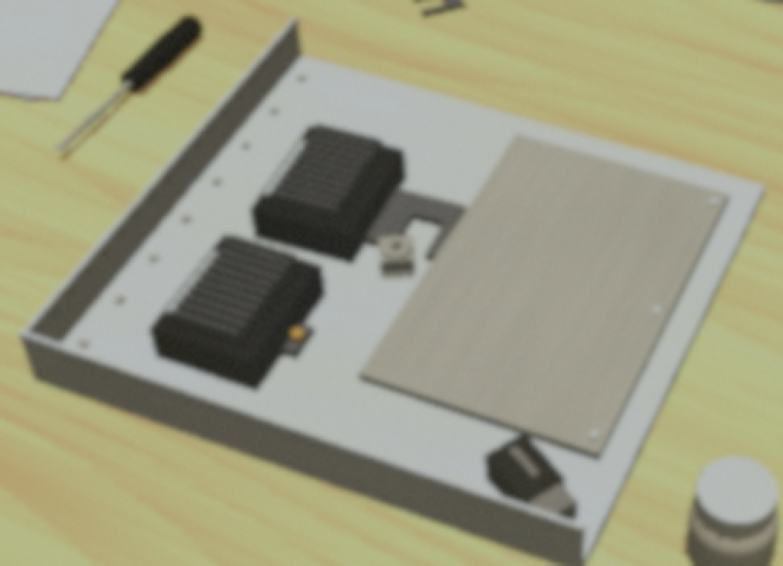

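```bash
cat >> h.py <<'E'
def pose():
    s=read_state(); return np.array(s['tool_pos']),R.from_rotvec(s['orientation']).as_matrix(),s
def goto(P,ydir=None,n=None):
    """needed total shift in present tool axes; twist to bring tool y to ydir (angle, mod pi)"""
    p,M,s=pose(); d=M.T@(np.array(P)-p)
    print('tool shift',np.round(d,4))
    yaw=np.arctan2(M[1,1],M[0,1]); print('tool y yaw',round(yaw,4),'pos',np.round(p,4),'q6',round(s['q'][5],3),'t',s['t'],'F',np.round(s['force'],1),'op',round(s['opening'],4))
    if ydir is not None:
        a=(ydir-yaw+np.pi/2)%np.pi-np.pi/2
        print('twist (tool z, +)',round(-a,4))
E
python3 - <<'E'
from h import *
p,M,s=pose(); c=camera_params('wrist'); print(M.round(3)); print((M.T@(c['position']-p)).round(4)); print((M.T@R.from_rotvec(c['rotation']).as_matrix()).round(3))
# choose P: camera above (0.6,-0.14): offset
goto([0.70,-0.15,0.25])
print(proj(c,p+M@np.array([0,0,.011])))
E
```

```text
[[-0.96   0.279 -0.   ]
 [ 0.279  0.96  -0.   ]
 [ 0.    -0.    -1.   ]]
[ 0.0723 -0.001  -0.1562]
[[ 0.    -0.966 -0.257]
 [ 1.     0.     0.001]
 [-0.001 -0.257  0.966]]
tool shift [-0.7141 -0.5487 -0.0204]
tool y yaw 1.288 pos [0.1674 0.5762 0.2296] q6 -0.085 t 1.15 F [ 0.  -0.2 -0.3] op 0.0934
[323.15516606 293.51581103]
```

Run:
```python
from h import *
goto([0.60,-0.145,0.25],1.571+.05)
```

```text
tool shift [-0.6167 -0.5718 -0.0204]
tool y yaw 1.288 pos [0.1674 0.5762 0.2296] q6 -0.085 t 1.15 F [ 0.  -0.2 -0.3] op 0.0934
twist (tool z, +) -0.333
```

```bash
python3 -m creep '[[-0.028,-0.026,-0.001,0,0],[-0.028,-0.026,-0.001,0,0],[-0.028,-0.026,-0.001,0,0],[-0.028,-0.026,-0.001,0,0],[-0.028,-0.026,-0.001,0,0],[-0.028,-0.026,-0.001,0,0],[-0.028,-0.026,-0.001,0,0],[-0.028,-0.026,-0.001,0,0],[-0.028,-0.026,-0.001,0,0],[-0.028,-0.026,-0.001,0,0],[-0.028,-0.026,-0.001,0,0],[-0.028,-0.026,-0.001,0,0]]' && python3 -m creep '[[-0.028,-0.026,-0.001,0,0],[-0.028,-0.026,-0.001,0,0],[-0.028,-0.026,-0.001,0,0],[-0.028,-0.026,-0.001,0,0],[-0.028,-0.026,-0.001,0,0],[-0.028,-0.026,-0.001,0,0],[-0.028,-0.026,-0.001,0,0],[-0.028,-0.026,-0.001,-0.1,0],[-0.028,-0.026,-0.001,-0.11,0],[-0.02,-0.02,0,-0.12,0],[0,0,0,0,0],[0,0,0,0,0]]'
python3 - <<'E'
from h import *
goto([0.60,-0.145,0.25],1.571+.05)
im=read_camera('wrist'); cv2.imwrite('pics/d.png',im[:,:,::-1])
rep('wrist',['module_center','module_face','neighbour_face','bolt_top','module','tray'])
E
```

```text
t: 2.15
tool_pos: [0.4036, 0.1811, 0.2421]
orientation: [0.443, 3.109, 0.001]
force: [0.8, 0.3, -0.3]
opening: 0.0929
t: 3.15
tool_pos: [0.6015, -0.1328, 0.2496]
orientation: [0.07, -3.139, -0.001]
force: [-0.4, 1.2, 0.3]
opening: 0.0929
tool shift [ 0.0021 -0.0122 -0.0004]
tool y yaw 1.6153 pos [ 0.6015 -0.1328  0.2496] q6 -1.916 t 3.15 F [-0.4  1.2  0.3] op 0.0929
twist (tool z, +) -0.0057
wrist module_center [263.  178.3] 0.82 [ 0.5705 -0.1902]
wrist module_face [272.3 228.9] 0.56 [ 0.6228 -0.1815]
wrist neighbour_face [269.5 265.4] 0.97 [ 0.6627 -0.184 ]
wrist neighbour_face [263.6 175.2] 0.69 [ 0.5683 -0.1908]
wrist bolt_top [350.7 212.7] 0.67 [ 0.6008 -0.1025]
wrist module [265.  175.8] 0.77 [ 0.5706 -0.1918]
wrist tray [271.  229.1] 0.7 [ 0.6298 -0.1862]
wrist tray [365.1 204.4] 0.62 [ 0.5977 -0.0844]
```

View pics/d.png

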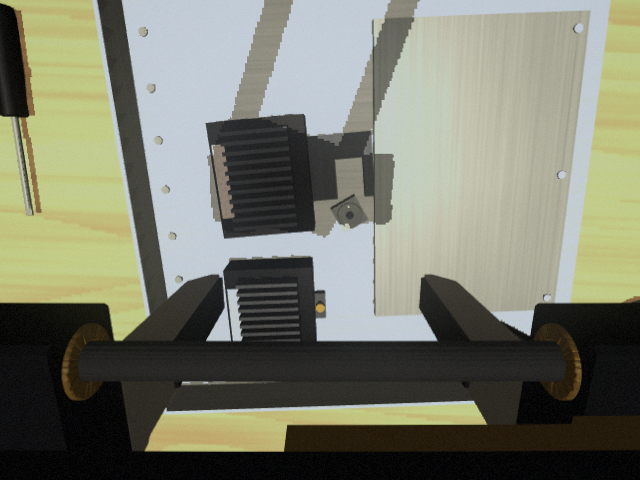

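The picture shows the loose module around (263,175), the fixed one below it with its near edge at about row 258, and the bolt head at (350,212), turned relative to the tray. I'll zoom in for the corners.

Run:
```python
from h import *
im=cv2.imread('pics/d.png')
im=np.clip(im.astype(float)*1.6,0,255).astype(np.uint8)
cv2.imwrite('pics/d1.png',cv2.resize(im[100:290,195:405],None,fx=3.1,fy=3.1,interpolation=cv2.INTER_CUBIC))
cv2.imwrite('pics/d2.png',cv2.resize(im[180:240,320:380],None,fx=10,fy=10,interpolation=cv2.INTER_CUBIC))
```

```text
(no output)
```

View pics/d1.png

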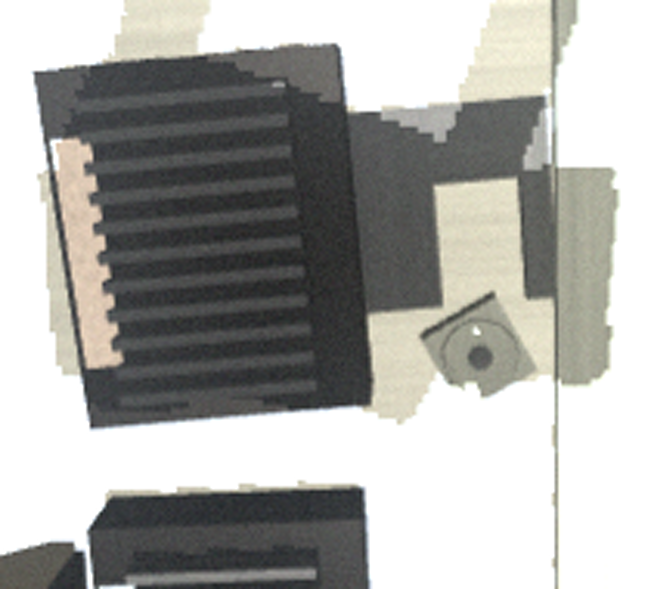

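View pics/d2.png

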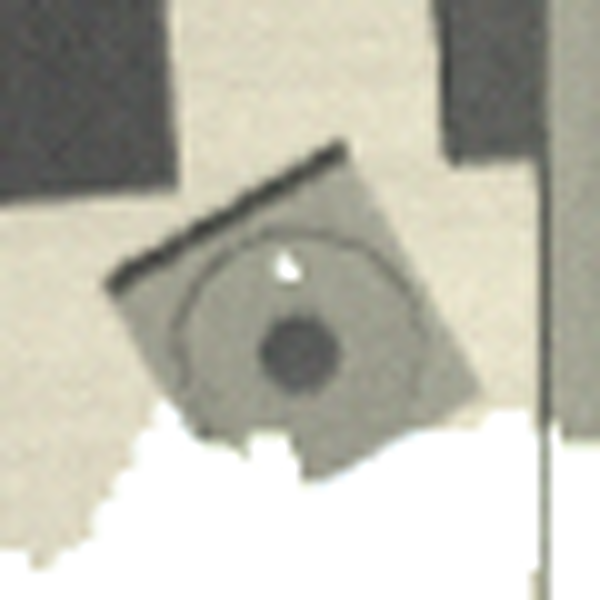

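```bash
cat >> h.py <<'E'
from scipy.optimize import minimize
def T2(x,y,a,P):
    P=np.array(P,float);c,s=np.cos(a),np.sin(a)
    return np.c_[x+c*P[:,0]-s*P[:,1],y+s*P[:,0]+c*P[:,1],P[:,2]]
def box(x0,x1,y0,y1,z0,z1): return [(x,y,z) for x in(x0,x1) for y in(y0,y1) for z in(z0,z1)]
MOD=[box(-.055,.055,-.045,.045,.01,.044),box(-.045,.045,-.03,.03,.044,.06)]
# tab: y from .045 to .109; slot axis .085 width 28
def render(p,q,parts):
    m=np.zeros((480*4,640*4),np.uint8)
    for b in parts:
        h=cv2.convexHull((proj(p,T2(*q,b))*4).astype(np.float32)).astype(np.int32); cv2.fillPoly(m,[h],1)
    return cv2.resize(m,(640,480),interpolation=cv2.INTER_AREA)>0 if 0 else cv2.resize(m.astype(np.float32),(640,480),interpolation=cv2.INTER_AREA)
def fit(p,mask,q0,parts):
    mk=mask.astype(np.float32)
    f=lambda d:-(lambda r:np.minimum(r,mk).sum()/np.maximum(r,mk).sum())(render(p,[q0[0]+d[0]*.01,q0[1]+d[1]*.01,q0[2]+d[2]*.1],parts))
    r=minimize(f,[0,0,0],method='Nelder-Mead',options=dict(initial_simplex=[[0,0,0],[1,0,0],[0,1,0],[0,0,1]],xatol=.01,fatol=1e-4))
    return np.array(q0)+r.x*[.01,.01,.1],-r.fun
def overlay(im,p,q,parts,name,crop=None,fx=3):
    im=cv2.resize(im,None,fx=fx,fy=fx,interpolation=cv2.INTER_CUBIC)
    for b in parts:
        P=proj(p,T2(*q,b)); 
        for i in range(8):
            for j in range(i):
                if bin(i^j).count('1')==1: cv2.line(im,tuple(int(v) for v in P[i]*fx+fx/2),tuple(int(v) for v in P[j]*fx+fx/2),(0,255,255),1)
    if crop: x0,x1,y0,y1=[int(c*fx) for c in crop]; im=im[y0:y1,x0:x1]
    cv2.imwrite(name,im)
E
python3 - <<'E'
from h import *
p=camera_params('wrist')
im=cv2.imread('pics/d.png')
for d in silhouettes('wrist','module')[:3]: 
    m=d['region']; print(d['confidence'],d['pixel'],m.sum())
    if abs(d['pixel'][0]-275)<40:
        # remove tab: col beyond
        for parts in (MOD,):
            tab=[box(-.055+.0,.01,.044,.109,.01,.017)]
            mm=m.copy()
            q,i=fit(p,m,[.572,-.19,.05],MOD); print('notab',q,i)
            cv2.imwrite('pics/m.png',m.astype(np.uint8)*255)
        overlay(np.clip(im*1.6,0,255).astype(np.uint8),p,q,MOD,'pics/e.png',(195,395,100,290),3.1)
B=np.array([(107,285),(345,148),(482,392),(318,483)])/10.+[320,180]-.45
W=np.array([atz(p,b,.033)[:2] for b in B]); print(W)
e=np.diff(np.r_[W,W[:1]],axis=0); print(np.linalg.norm(e,axis=1),np.degrees(np.arctan2(e[:,1],e[:,0])))
print('c',W.mean(0),(W[0]+W[2])/2, atz(p,(349.6,214.6),.0345))
for P in [(90,530),(366,525)]: print('fix top',atz(p,np.array(P)/3.1+[194.6,99.6],.044))
for P in [(108,492),(362,488)]: print('fix bot',atz(p,np.array(P)/3.1+[194.6,99.6],.01))
print('plate edge',[atz(p,np.array(P)/3.1+[194.6,99.6],.018) for P in [(556,170),(556,500)]])
E
```

```text
0.76 [272.7, 169.9] 14111
notab [ 0.57057304 -0.1885765   0.13487249] 0.7790765762329102
[[ 0.59792178 -0.12216064]
 [ 0.5829847  -0.09926939]
 [ 0.60705683 -0.08368637]
 [ 0.61729697 -0.09960722]]
[0.0273336  0.02867574 0.01892971 0.02973306] [ 123.12539573   32.91688108  -57.25126813 -130.66521041]
c [ 0.60131507 -0.10118091] [ 0.6024893 -0.1029235] [ 0.60337207 -0.10244011  0.0345    ]
fix top [ 0.66558838 -0.22752962  0.044     ]
fix top [ 0.65947569 -0.13698826  0.044     ]
fix bot [ 0.6637136  -0.22953886  0.01      ]
fix bot [ 0.65786552 -0.13921888  0.01      ]
plate edge [array([ 0.54388218, -0.08065598,  0.018     ]), array([ 0.656417  , -0.07120421,  0.018     ])]
```

View pics/e.png

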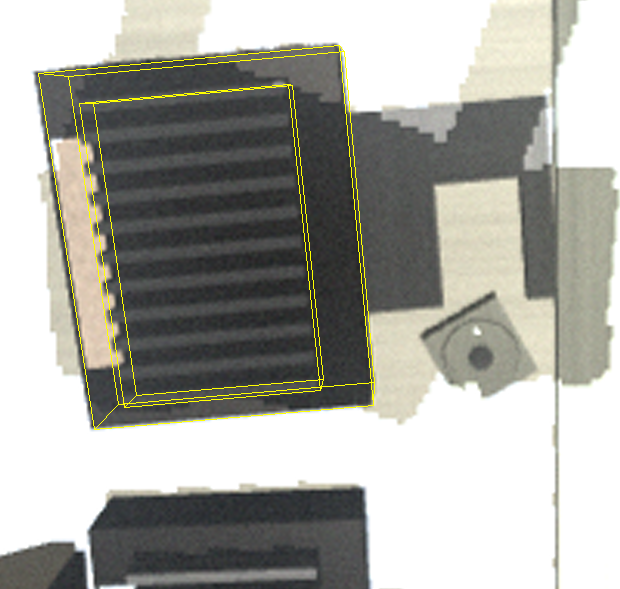

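View pics/m.png

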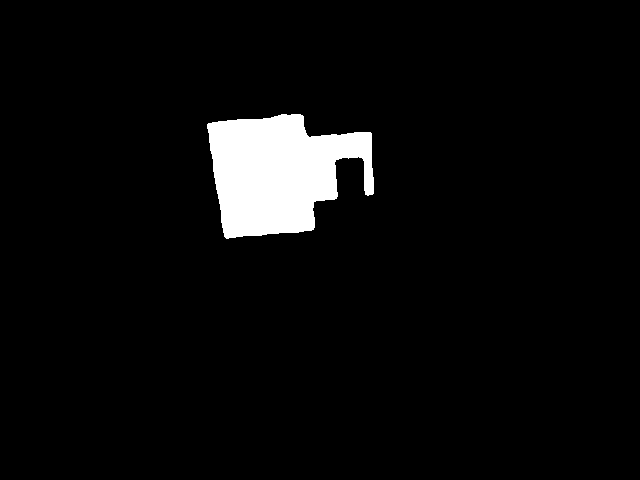

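Fit: loose module at (0.5706, −0.1886), yaw 0.135. The fixed face centre is about (0.6617, −0.1833), yaw 0.067. The bolt is at (0.603, −0.102), with flats at 33°/123°, so the handle should point along 123°.

Run:
```python
from h import *
goto([0.5706,-0.1886,0.058],1.571+.135)
```

```text
tool shift [ 0.0335 -0.0563  0.1932]
tool y yaw 1.6187 pos [ 0.6012 -0.1307  0.2512] q6 -1.916 t 3.55 F [-0.8 -0.3 -0.4] op 0.093
twist (tool z, +) -0.0873
```

```bash
python3 -m creep '[[0.012,-0.019,0.03,-0.03,0],[0.012,-0.019,0.03,-0.03,0],[0.0095,-0.0183,0.03,-0.027,0],[0,0,0.03,0,0],[0,0,0.03,0,0],[0,0,0.02,0,0],[0,0,0.01,0,0],[0,0,0,0,0],[0,0,0,0,0]]'
python3 - <<'E'
from h import *
goto([0.5706,-0.1886,0.058],1.571+.135)
im=read_camera('wrist'); cv2.imwrite('pics/f.png',im[:,:,::-1]); goto([0.5706,-0.1886,0.058],1.571+.135)
E
```

```text
t: 4.3
tool_pos: [0.5725, -0.1899, 0.0713]
orientation: [-0.211, 3.134, -0.0]
force: [1.0, 0.3, 0.4]
opening: 0.0928
tool shift [0.0017 0.0016 0.0133]
tool y yaw 1.7054 pos [ 0.5725 -0.1899  0.0713] q6 -2.111 t 4.3 F [1.  0.3 0.4] op 0.0928
twist (tool z, +) -0.0006
tool shift [0.0026 0.0021 0.0144]
tool y yaw 1.7053 pos [ 0.5734 -0.1903  0.0724] q6 -2.111 t 4.35 F [ 0.1 -0.2  1.1] op 0.0932
twist (tool z, +) -0.0007
```

View pics/f.png

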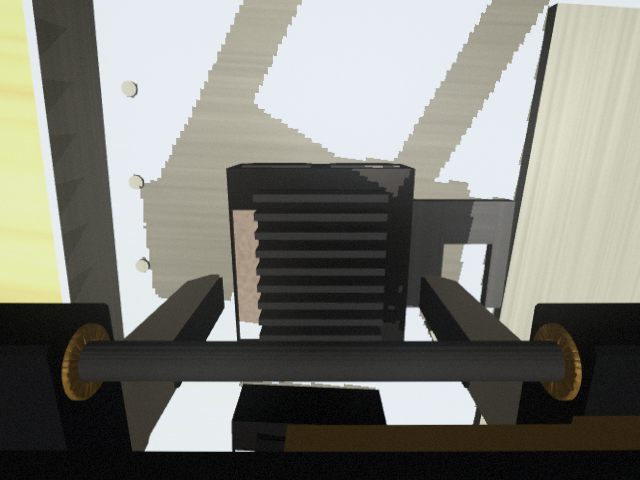

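Jaws straddle the fin block (cols 255–390) evenly. Descending and gripping.

```bash
python3 -m creep '[[0.002,0.001,0.007,0,0],[0,0,0.006,0,0],[0,0,0,0,0],[0,0,0,0,255],[0,0,0,0,255],[0,0,0,0,255],[0,0,0,0,255],[0,0,0,0,255],[0,0,0,0,255]]' 25
python3 - <<'E'
from h import *
goto([0.6068,-0.1871,0.058],1.571+.067)
E
```

```text
t: 5.1
tool_pos: [0.5703, -0.1907, 0.0579]
orientation: [-0.211, 3.134, -0.004]
force: [0.1, -5.4, -3.5]
opening: 0.0595
tool shift [-0.0366 -0.0013 -0.0001]
tool y yaw 1.705 pos [ 0.5703 -0.1907  0.0579] q6 -2.111 t 5.1 F [ 0.1 -5.4 -3.5] op 0.0595
twist (tool z, +) 0.067
```

```bash
python3 -m creep '[[0,0,0,0.02,255],[0,0,0,0.025,255],[0,0,0,0.022,255],[-0.006,0,0,0,255],[-0.006,0,0,0,255],[-0.006,0,0,0,255],[-0.006,0,0,0,255],[-0.004,0,0,0,255],[0,0,0,0,255]]'
python3 - <<'E'
from h import *
goto([0.6068,-0.1871,0.058],1.571+.067)
im=read_camera('wrist'); cv2.imwrite('pics/g.png',im[:,:,::-1]); goto([0.6068,-0.1871,0.058],1.571+.067)
E
```

```text
t: 5.85
tool_pos: [0.5982, -0.1877, 0.0578]
orientation: [0.105, -3.139, 0.0]
force: [-2.4, -1.2, 3.0]
opening: 0.0599
tool shift [-0.0086 -0.     -0.0002]
tool y yaw 1.6378 pos [ 0.5982 -0.1877  0.0578] q6 -2.023 t 5.85 F [-2.4 -1.2  3. ] op 0.0599
twist (tool z, +) -0.0002
tool shift [-0.0087  0.     -0.0002]
tool y yaw 1.6378 pos [ 0.5982 -0.1877  0.0578] q6 -2.023 t 5.9 F [-2.9  0.2  2.9] op 0.0598
twist (tool z, +) -0.0002
```

View pics/g.png

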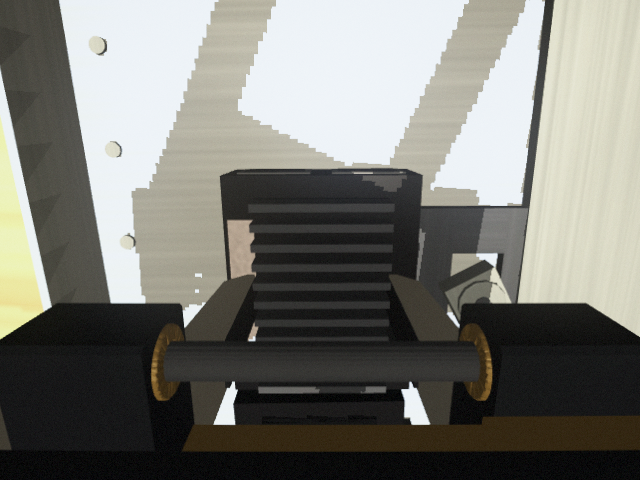

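The bolt (480,290) is entering the slot (450–500). Closing the last ~9 mm slowly.

```bash
python3 -m creep '[[-0.002,0,0,0,255],[-0.002,0,0,0,255],[-0.002,0,0,0,255],[0,0,0,0,255]]'; python3 -m creep '[[-0.0015,0,0,0,255],[0,0,0,0,255]]';python3 -m creep '[[-0.0015,0,0,0,255],[0,0,0,0,255]]'
```

```text
t: 6.23
tool_pos: [0.6035, -0.1873, 0.0578]
orientation: [0.105, -3.139, 0.0]
force: [-5.1, -0.2, 4.9]
opening: 0.0601
t: 6.4
tool_pos: [0.6048, -0.1871, 0.0578]
orientation: [0.105, -3.138, 0.0]
force: [-6.1, -0.2, 5.6]
opening: 0.0599
t: 6.57
tool_pos: [0.6056, -0.1871, 0.0578]
orientation: [0.105, -3.137, 0.0]
force: [-9.7, -0.0, 9.1]
opening: 0.0597
```

```bash
python3 -m creep '[[-0.0015,0,0,0,255],[0,0,0,0,255]]';python3 -m creep '[[-0.0015,0,0,0,255],[0,0,0,0,255]]'
```

```text
t: 6.73
tool_pos: [0.6058, -0.1871, 0.0578]
orientation: [0.105, -3.134, -0.001]
force: [-16.8, -1.0, 14.0]
opening: 0.0598
t: 6.9
tool_pos: [0.6064, -0.1873, 0.0577]
orientation: [0.105, -3.132, -0.0]
force: [-20.7, -1.7, 16.5]
opening: 0.0593
```

```bash
python3 -c "
from h import *
print(read_state()['wrist_torque'])"; python3 -m creep '[[-0.001,0,0,0,255],[0,0,0,0,255],[0,0,0,0,0],[0,0,0,0,0],[0,0,0,0,0],[0,0,0,0,0],[0,0,-0.03,0,0],[0,0,-0.04,0,0],[0,0,-0.04,0,0],[0.0,0,-0.04,0,0],[0,0,0,0,0],[0,0,0,0,0]]'
python3 - <<'E'
from h import *
im=read_camera('wrist'); cv2.imwrite('pics/i.png',im[:,:,::-1]); p=camera_params('wrist')
for d in silhouettes('wrist','module')[:2]:
    print(d['confidence'],d['pixel']); q,i=fit(p,d['region'],[.607,-.187,.067],MOD); print(q,i)
rep('wrist',['module_face','neighbour_face','bolt_top'])
cv2.imwrite('pics/i1.png',cv2.resize(np.clip(im[100:340,180:400,::-1]*1.6,0,255),None,fx=2.5,fy=2.5,interpolation=cv2.INTER_CUBIC))
E
```

```text
[-0.32704464  3.74291002  0.25009187]
t: 7.9
tool_pos: [0.6135, -0.1873, 0.2121]
orientation: [-0.106, 3.132, -0.005]
force: [-0.1, -0.2, -0.3]
opening: 0.0928
0.66 [331.2, 198.9]
[ 0.60273593 -0.18612613  0.07154033] 0.797324001789093
wrist module_face [323.3 262.8] 0.89 [ 0.6526 -0.182 ]
wrist neighbour_face [319.2 263.1] 0.76 [ 0.6532 -0.1858]
wrist bolt_top [414.1 213.1] 0.61 [ 0.5984 -0.1052][ WARN:0@3.726] global loadsave.cpp:1063 imwrite_ Unsupported depth image for selected encoder is fallbacked to CV_8U.
```

View pics/i1.png

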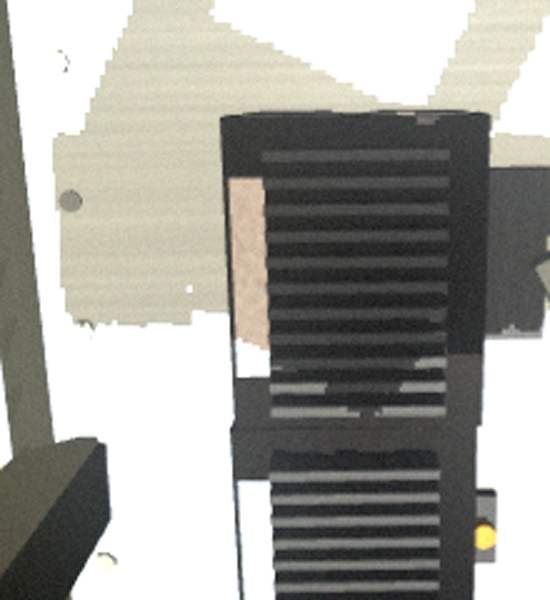

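Run:
```python
import cv2,numpy as np
im=cv2.imread('pics/i.png')
cv2.imwrite('pics/i2.png',cv2.resize(np.clip(im[245:295,260:390].astype(float)*3,0,255).astype(np.uint8),None,fx=6,fy=6,interpolation=cv2.INTER_CUBIC))
```

```text
(no output)
```

View pics/i2.png

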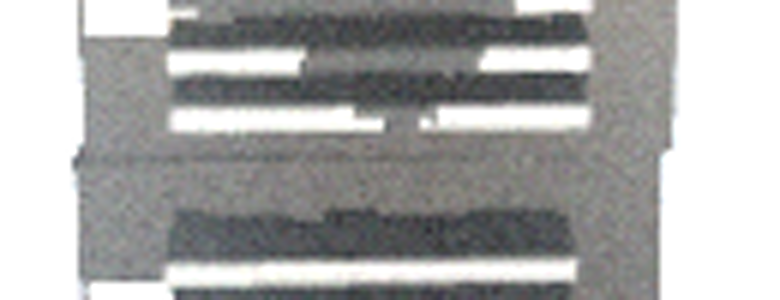

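View pics/i.png

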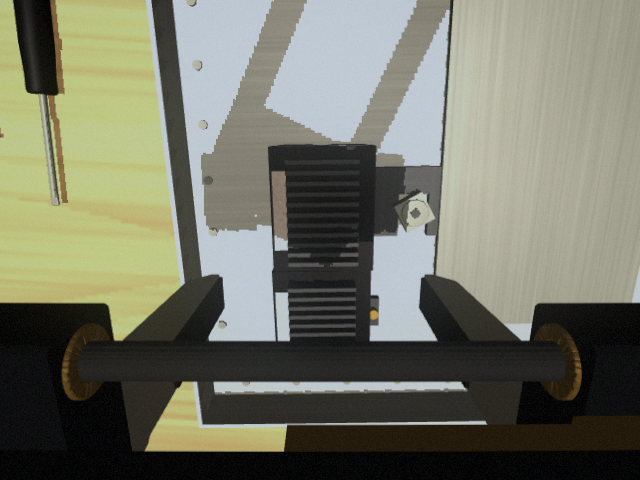

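Run:
```python
from h import *
print(pose()[0],pose()[1].round(4))
im=cv2.imread('pics/i.png')
cv2.imwrite('pics/i3.png',cv2.resize(np.clip(im[180:245,380:445].astype(float)*1.2,0,255).astype(np.uint8),None,fx=9,fy=9,interpolation=cv2.INTER_CUBIC))
```

```text
[ 0.61007005 -0.18611781  0.20523098] [[-0.9977 -0.0672 -0.0034]
 [-0.0672  0.9977  0.0014]
 [ 0.0033  0.0017 -1.    ]]
```

View pics/i3.png

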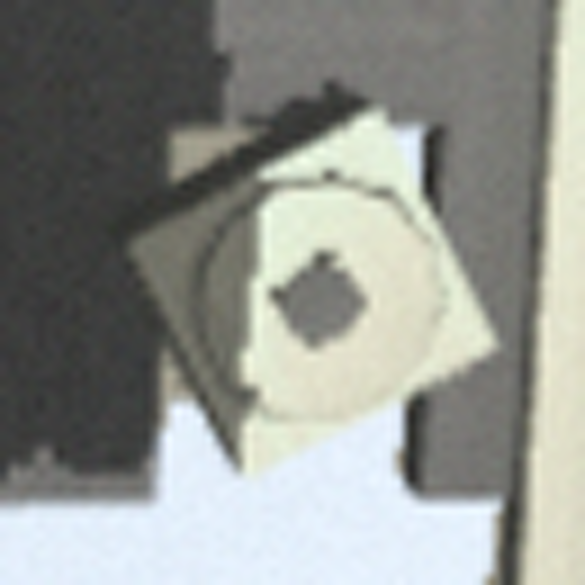

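Run:
```python
from h import *
p=camera_params('wrist');im=read_camera('wrist');q=camera_params('wrist'); print(p['position']-q['position'])
np.save('pj.npy',p,allow_pickle=True)
cv2.imwrite('pics/j.png',im[:,:,::-1])
c=proj(p,[.603,-.102,.0345]).astype(int); print(c)
o=c-32; print(o)
cv2.imwrite('pics/j3.png',cv2.resize(np.clip(im[o[1]:o[1]+65,o[0]:o[0]+65,::-1].astype(float)*1.2,0,255).astype(np.uint8),None,fx=9,fy=9,interpolation=cv2.INTER_CUBIC))
for d in silhouettes('wrist','module')[:1]:
    print(fit(p,d['region'],[.607,-.187,.067],MOD))
```

```text
[-5.06685609e-05  4.75225586e-05 -1.74506196e-04]
[416 220]
[384 188]
(array([ 0.60522757, -0.18706722,  0.07483743]), np.float64(0.792894721031189))
```

View pics/j3.png

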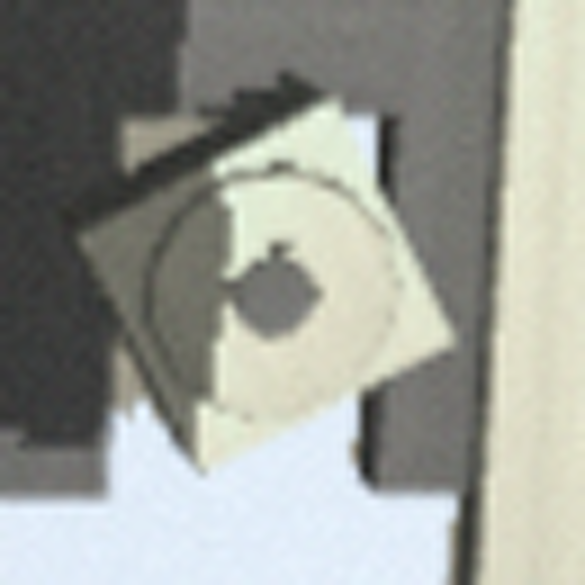

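Run:
```python
from h import *
p=np.load('pj.npy',allow_pickle=True).item()
B=np.array([(80,235),(335,98),(455,342),(205,472)])/9.+[384,188]-.45
for z in(.0325,.0345):
    W=np.array([atz(p,b,z)[:2] for b in B])
    e=np.diff(np.r_[W,W[:1]],axis=0); print(np.linalg.norm(e,axis=1).round(4),(np.degrees(np.arctan2(e[:,1],e[:,0]))%90).round(1),W.mean(0))
print('circle',atz(p,np.array((274,296))/9.+[384,188]-.45,.0345))
goto([0.52,0.34,0.25],1.75)
```

```text
[0.0278 0.0279 0.0276 0.0278] [33.1 32.9 32.9 33.4] [ 0.60290474 -0.10455723]
[0.0276 0.0278 0.0274 0.0276] [33.1 32.9 32.9 33.4] [ 0.60251152 -0.10508735]
circle [ 0.603257  -0.1044694  0.0345   ]
tool shift [ 0.0548  0.5312 -0.0434]
tool y yaw 1.638 pos [ 0.6103 -0.1863  0.2058] q6 -2.015 t 8.25 F [-0.1  0.6 -0.9] op 0.0933
twist (tool z, +) -0.112
```

```bash
python3 -m creep '[[0.004,0.036,-0.015,0,0],[0.004,0.036,-0.015,0,0],[0.004,0.036,-0.013,0,0],[0.004,0.036,0,0,0],[0.004,0.036,0,0,0],[0.004,0.036,0,0,0],[0.004,0.036,0,0,0],[0.004,0.036,0,0,0],[0.004,0.036,0,0,0],[0.004,0.036,0,0,0],[0.004,0.036,0,0,0],[0.004,0.036,0,0,0]]'
python3 -m creep '[[0.003,0.036,0,0,0],[0.002,0.036,0,0,0],[0,0.025,0,0.11,0],[0,0,0,0.124,0],[0,0,0,0.124,0],[0,0,0,0.124,0],[0,0,0,0.124,0],[0,0,0,0.124,0],[0,0,0,0.124,0],[0,0,0,0.124,0],[0,0,0,0.124,0],[0,0,0,0.124,0]]'
python3 -m creep '[[0,0,0,0.124,0],[0,0,0,0.124,0],[0,0,0,0.124,0],[0,0,0,0.124,0],[0,0,0,0.124,0],[0,0,0,0.124,0],[0,0,0,0.124,0],[0,0,0,0.124,0],[0,0,0,0.124,0],[0,0,0,0.124,0],[0,0,0,0.124,0],[0,0,0,0.124,0]]'
python3 -m creep '[[0,0,0,0.124,0],[0,0,0,0.124,0],[0,0,0,0.124,0],[0,0,0,0,0],[0,0,0,0,0]]'
python3 - <<'E'
from h import *
goto([0.52,0.34,0.25])
p=camera_params('wrist');im=read_camera('wrist'); np.save('pk.npy',p,allow_pickle=True);cv2.imwrite('pics/k.png',im[:,:,::-1])
rep('wrist',['wrench_ring','wrench_neck','wrench_grip','holder'])
E
```

```text
t: 9.25
tool_pos: [0.5333, 0.2428, 0.2499]
orientation: [0.105, -3.139, 0.0]
force: [0.3, 0.0, 0.8]
opening: 0.0929
t: 10.25
tool_pos: [0.5224, 0.3375, 0.2496]
orientation: [-1.728, -2.623, 0.002]
force: [-0.4, 0.6, -0.3]
opening: 0.0927
t: 11.25
tool_pos: [0.5224, 0.3375, 0.2496]
orientation: [3.048, 0.76, -0.002]
force: [0.4, 0.2, -0.2]
opening: 0.0931
t: 11.67
tool_pos: [0.5225, 0.3375, 0.2499]
orientation: [3.135, 0.199, -0.002]
force: [0.6, -0.7, 1.5]
opening: 0.0932
tool shift [-0.0021 -0.0028 -0.0001]
tool y yaw -1.444 pos [0.5225 0.3375 0.2499] q6 1.935 t 11.6667 F [ 0.6 -0.7  1.5] op 0.0932
wrist wrench_ring [109.7 296.2] 0.61 [0.3865 0.5632]
wrist wrench_neck [104.8 250.3] 0.91 [0.4449 0.5621]
wrist wrench_neck [321.9 206.6] 0.82 [0.5217 0.3365]
wrist wrench_grip [325.7 294.9] 0.96 [0.4249 0.3198]
wrist wrench_grip [108.3 121.5] 0.85 [0.5795 0.5552]
wrist holder [317.9 154.7] 0.71 [0.5728 0.3472]
```

View pics/k.png

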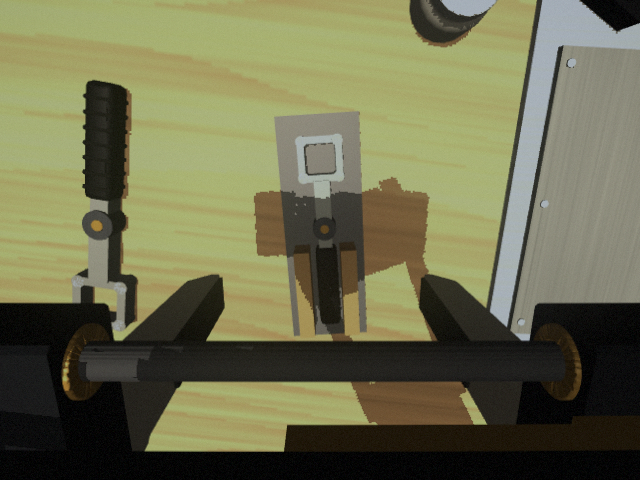

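The ring is at (320,158), the neck about (322,200), and the handle between its cheeks near (328,285), with the larger look-alike wrench at left. Zooming.

Run:
```python
from h import *
im=cv2.imread('pics/k.png')
cv2.imwrite('pics/k1.png',cv2.resize(np.clip(im[125:245,275:365].astype(float)*1.3,0,255).astype(np.uint8),None,fx=5,fy=5,interpolation=cv2.INTER_CUBIC))
cv2.imwrite('pics/k2.png',cv2.resize(np.clip(im[215:345,275:385].astype(float)*2,0,255).astype(np.uint8),None,fx=4.5,fy=4.5,interpolation=cv2.INTER_CUBIC))
```

```text
(no output)
```

View pics/k1.png

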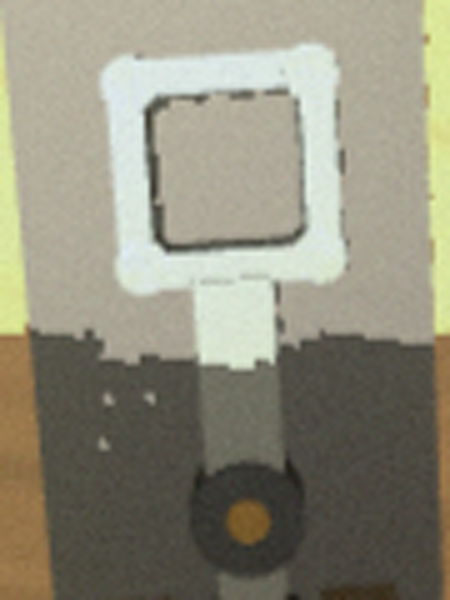

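View pics/k2.png

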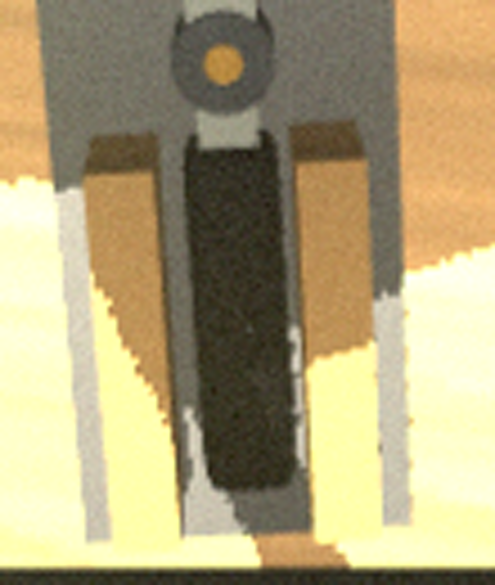

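Run:
```python
from h import *
p=np.load('pk.npy',allow_pickle=True).item()
a=lambda P,z,o=(275,125),f=5: atz(p,np.array(P)/f+np.array(o)-.45,z)[:2]
r=a((226,169),.026); print('ring',r)
for z in(.028,.032,.036): 
    q=a((248,520),z); d=q-r; print(z,q,np.linalg.norm(d),np.arctan2(d[1],d[0]))
n0=a((235,295),.028); n1=a((241,440),.028); d=n1-n0; print('neckdir',np.arctan2(d[1],d[0]))
h0=a((230,150),.032,(275,215),4.5); h1=a((250,475),.032,(275,215),4.5); d=h1-h0; print('handle',h0,h1,np.linalg.norm(d),np.arctan2(d[1],d[0]))
d=h1-r; print(np.linalg.norm(d),np.arctan2(d[1],d[0]))
H=[a(P,.026) for P in [(148,97),(299,90),(306,239),(157,248)]]; e=np.diff(np.array(H+H[:1]),axis=0); print(np.mean(H,0),np.linalg.norm(e,axis=1),np.arctan2(e[:,1],e[:,0])%(np.pi/2))
```

```text
ring [0.57065297 0.34482319]
0.028 [0.50110382 0.33145129] 0.07082296668215617 -2.9516450630779447
0.032 [0.50206509 0.33160443] 0.06985007893367842 -2.951199714826142
0.036 [0.50302636 0.33175757] 0.06887720543028537 -2.950741785613391
neckdir -2.973001904068435
handle [0.48192166 0.32742195] [0.40128083 0.31200566] 0.08210119470328386 -2.952699517941544
0.1725222149396617 -2.9502042818086918
[0.57064644 0.34452462] [0.02949539 0.02883262 0.02970704 0.0292705 ] [0.17197528 0.18402869 0.18677526 0.17672827]
```

```bash
python3 - <<'E'
from h import *
goto([0.5265,0.3361,0.0225],-1.381)
E
python3 -m creep '[[0,0,0,-0.03,0],[0,0,0,-0.033,0],[0,0,0,0,0]]'
python3 - <<'E'
from h import *
goto([0.5265,0.3361,0.0225],-1.381)
E
```

```text
tool shift [0.0037 0.002  0.228 ]
tool y yaw -1.446 pos [0.5226 0.3376 0.2505] q6 1.937 t 11.9167 F [-1.  -0.3 -0.4] op 0.0927
twist (tool z, +) -0.065
t: 12.17
tool_pos: [0.5227, 0.3376, 0.2506]
orientation: [3.128, 0.296, -0.0]
force: [0.3, 0.0, -0.1]
opening: 0.0928
tool shift [0.0035 0.0022 0.2281]
tool y yaw -1.3822 pos [0.5227 0.3376 0.2506] q6 1.873 t 12.1667 F [ 0.3  0.  -0.1] op 0.0928
twist (tool z, +) -0.0012
```

```bash
python3 -m creep '[[0.0035,0.002,0.03,0,0],[0,0,0.035,0,0],[0,0,0.035,0,0],[0,0,0.035,0,0],[0,0,0.03,0,0],[0,0,0.02,0,0],[0,0,0.01,0,0],[0,0,0,0,0],[0,0,0,0,0]]';  python3 - <<'E'
from h import *
goto([0.5265,0.3361,0.0225],-1.381)
p=camera_params('wrist');im=read_camera('wrist');cv2.imwrite('pics/l.png',im[:,:,::-1])
goto([0.5265,0.3361,0.0225],-1.381)
rep('wrist',['wrench_ring','wrench_neck'])
E
```

```text
t: 12.92
tool_pos: [0.5267, 0.3364, 0.0562]
orientation: [-3.128, -0.291, -0.0]
force: [-0.3, 0.3, 1.2]
opening: 0.093
tool shift [-0.0003  0.0003  0.0337]
tool y yaw -1.3851 pos [0.5267 0.3364 0.0562] q6 1.871 t 12.9167 F [-0.3  0.3  1.2] op 0.093
twist (tool z, +) -0.0041
tool shift [-0.0013  0.0006  0.0349]
tool y yaw -1.3851 pos [0.5276 0.3369 0.0574] q6 1.871 t 12.9667 F [ 0.8  0.6 -0. ] op 0.0932
twist (tool z, +) -0.0041
wrist wrench_neck [322.9 274.6] 0.88 [0.5244 0.3351]
```

View pics/l.png

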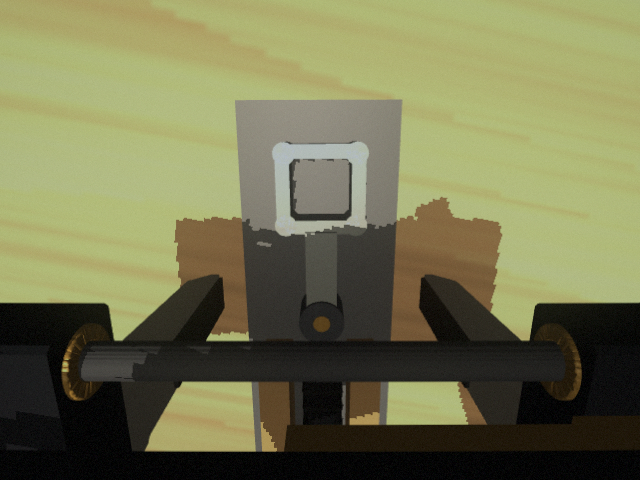

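```bash
python3 -m creep '[[0,0,0.012,0,0],[0,0,0.012,0,0],[0,0,0.008,0,0],[0,0,0.002,0,0],[0,0,0,0,0],[0,0,0,0,0]]' 50; python3 -m creep '[[0,0,0,0,255],[0,0,0,0,255],[0,0,0,0,255],[0,0,0,0,255],[0,0,0,0,255],[0,0,0,0,255],[0,0,0,0,255],[0,0,0,0,255],[0,0,0,0,255]]'
```

```text
t: 13.57
tool_pos: [0.5262, 0.3361, 0.0211]
orientation: [3.128, 0.291, -0.001]
force: [0.4, -0.6, 0.9]
opening: 0.0927
t: 14.32
tool_pos: [0.5264, 0.3363, 0.0216]
orientation: [3.128, 0.292, -0.0]
force: [0.7, 0.6, 0.1]
opening: 0.0374
```

```bash
python3 -m creep '[[0,0,0,0,255],[0,0,0,0,255],[0,0,0,0,255],[0,0,0,0,255],[0,0,0,0,255],[0,0,0,0,255]]' ; python3 -m creep '[[0,0,-0.01,0,255],[0,0,-0.02,0,255],[0,0,-0.02,0,255],[0,0,-0.02,0,255],[0,0,-0.025,0,255],[0,0,-0.025,0,255],[0,0,-0.01,0,255],[0,0,0,0,255],[0,0,0,0,255]]'
python3 - <<'E'
from h import *
p=camera_params('wrist');im=read_camera('wrist');np.save('pm.npy',p,allow_pickle=True);cv2.imwrite('pics/m1.png',im[:,:,::-1])
p,M,s=pose(); print(p,M.round(4),s['q'])
E
```

```text
t: 14.82
tool_pos: [0.5265, 0.3363, 0.0216]
orientation: [-3.128, -0.291, -0.0]
force: [-0.2, 0.6, -0.7]
opening: 0.0156
t: 15.57
tool_pos: [0.5265, 0.3363, 0.1514]
orientation: [-3.128, -0.291, -0.0]
force: [0.2, -0.2, -5.8]
opening: 0.0155
[0.52565435 0.33582331 0.14991409] [[ 9.828e-01  1.847e-01 -2.000e-03]
 [ 1.847e-01 -9.828e-01 -1.100e-03]
 [-2.100e-03  7.000e-04 -1.000e+00]] [ 4.86363725e-01  2.43897891e-01  1.50732260e+00 -4.91316287e-05
  1.39263356e+00  1.87137849e+00]
```

View pics/m1.png

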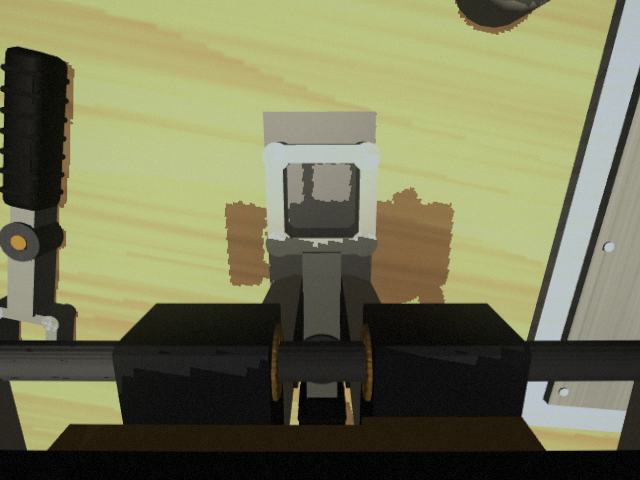

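Run:
```python
from h import *
im=cv2.imread('pics/m1.png')
cv2.imwrite('pics/m2.png',cv2.resize(np.clip(im[135:260,255:390].astype(float)*1.3,0,255).astype(np.uint8),None,fx=5,fy=5,interpolation=cv2.INTER_CUBIC))
p=np.load('pm.npy',allow_pickle=True).item()
t,M,s=pose()
for P in [(.0445,0),(.0225,0),(.0225+.044,0),(.0445,.022),(.0445,-.022),(.0445-.0152,0),(.0445+.0152,0)]:
    print(P,proj(p,t+M@np.array([P[0],P[1],-.0044])).round(1))
```

```text
(0.0445, 0) [321.2 202.6]
(0.0225, 0) [321.2 253.9]
(0.0665, 0) [321.2 147.5]
(0.0445, 0.022) [374.9 202.6]
(0.0445, -0.022) [267.5 202.6]
(0.0293, 0) [321.2 238.4]
(0.059699999999999996, 0) [321.2 164.9]
```

View pics/m2.png

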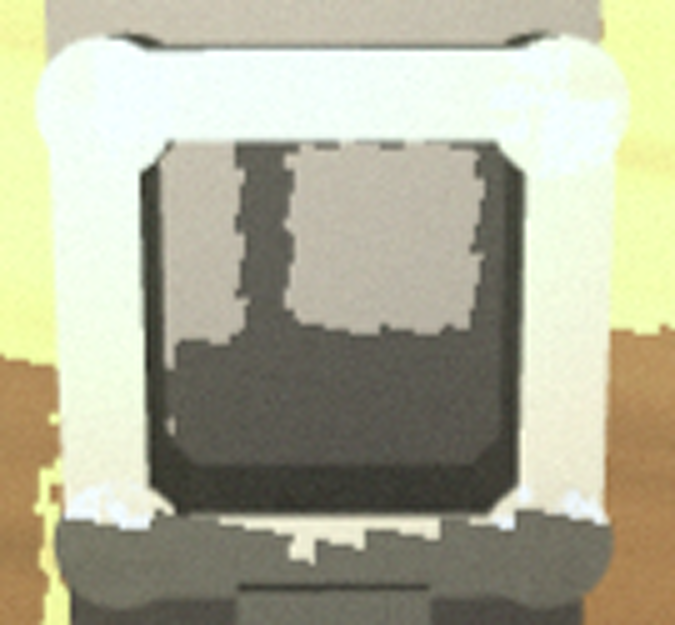

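Ring in the tool frame is (0.045, 0.000), held straight. The seating pose is TCP (0.5785, −0.0668), tool-y yaw −2.565. Moving there high up.

```bash
python3 -m creep '[[-0.001,0.016,0,0,255],[-0.0017,0.031,0,0,255],[-0.0017,0.031,0,0,255],[-0.0017,0.031,0,0,255],[-0.0017,0.031,0,0,255],[-0.0017,0.031,0,0,255],[-0.0017,0.031,0,0,255],[-0.0017,0.031,0,0,255],[-0.0017,0.031,0,0,255],[-0.0017,0.031,0,0,255],[-0.0017,0.031,0,0,255],[-0.0017,0.031,0,0,255]]'
python3 -m creep '[[-0.0017,0.031,0,0,255],[-0.001,0.017,0,0,255],[0,0,0,0.06,255],[0,0,0,0.11,255],[0,0,0,0.11,255],[0,0,0,0.11,255],[0,0,0,0.11,255],[0,0,0,0.11,255],[0,0,0,0.11,255],[0,0,0,0.11,255],[0,0,0,0.11,255],[0,0,0,0.11,255]]'
python3 -m creep '[[0,0,0,0.11,255],[0,0,0,0.02,255],[0,0,0,0,255],[0,0,0,0,255]]'
python3 - <<'E'
from h import *
goto([0.5785,-0.0668,0.09],-2.565); print(pose()[2]['q'])
E
```

```text
t: 16.62
tool_pos: [0.5714, -0.0202, 0.1492]
orientation: [-3.127, -0.291, 0.006]
force: [-0.4, 0.2, -4.6]
opening: 0.016
t: 17.62
tool_pos: [0.5775, -0.0662, 0.1491]
orientation: [2.848, -1.323, -0.006]
force: [-0.6, 0.3, -5.5]
opening: 0.0154
t: 17.95
tool_pos: [0.5784, -0.066, 0.1504]
orientation: [2.763, -1.493, -0.003]
force: [-0.7, -0.3, -4.4]
opening: 0.0155
tool shift [0.0008 0.0003 0.0604]
tool y yaw -2.5618 pos [ 0.5784 -0.066   0.1504] q6 2.36 t 17.95 F [-0.7 -0.3 -4.4] op 0.0155
twist (tool z, +) 0.0032
[-2.01654037e-01  1.34516345e-01  1.63007345e+00 -1.17366727e-04
  1.37904932e+00  2.36012108e+00]
```

```bash
python3 -m creep '[[0.0008,0.0003,0.02,0.003,255],[0,0,0.03,0,255],[0,0,0.03,0,255],[0,0,0.008,0,255],[0,0,0,0,255],[0,0,0,0,255]]'
python3 - <<'E'
from h import *
goto([0.5785,-0.0668,0.062],-2.565)
p=camera_params('wrist');im=read_camera('wrist');np.save('pn.npy',p,allow_pickle=True);cv2.imwrite('pics/n.png',im[:,:,::-1])
goto([0.5785,-0.0668,0.062],-2.565)
cv2.imwrite('pics/n1.png',cv2.resize(np.clip(im[125:265,245:400,::-1].astype(float)*1.3,0,255).astype(np.uint8),None,fx=5,fy=5,interpolation=cv2.INTER_CUBIC))
E
```

```text
t: 18.45
tool_pos: [0.5793, -0.0667, 0.0639]
orientation: [2.76, -1.501, -0.001]
force: [0.3, -0.6, -4.2]
opening: 0.0153
tool shift [-0.0004  0.0007  0.0019]
tool y yaw -2.5669 pos [ 0.5793 -0.0667  0.0639] q6 2.364 t 18.45 F [ 0.3 -0.6 -4.2] op 0.0153
twist (tool z, +) -0.0019
tool shift [-0.0013  0.0016  0.0033]
tool y yaw -2.5671 pos [ 0.5805 -0.067   0.0653] q6 2.365 t 18.5 F [ 0.4  0.1 -4.4] op 0.0159
twist (tool z, +) -0.0021
```

View pics/n.png

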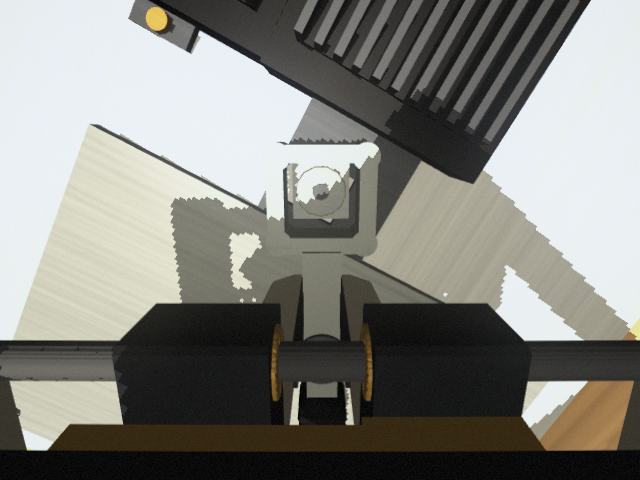

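View pics/n1.png

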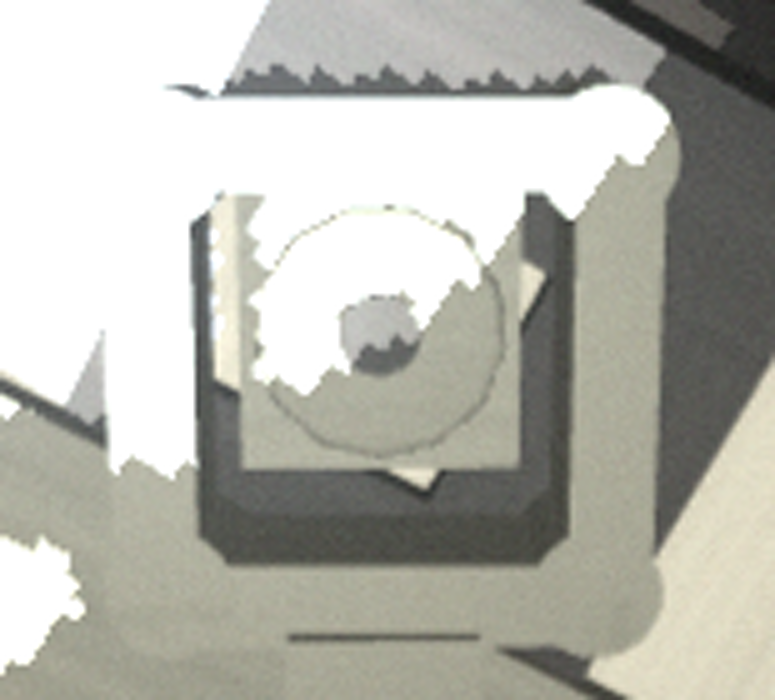

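```bash
cat >> h.py <<'E'
def toolcam():
    p=dict(camera_params('wrist')); t,M,s=pose()
    p['position']=M.T@(p['position']-t); p['rotation']=R.from_matrix(M.T@R.from_rotvec(p['rotation']).as_matrix()).as_rotvec(); return p
E
python3 - <<'E'
from h import *
p=toolcam(); print(p['position'],p['rotation'])
for z in(.028,.029,.030): print(z,atz(p,(320.95,190.55),z), [atz(p,(np.array(P)/5+[244.55,124.55]),z)[:2].round(4) for P in [(242,468),(521,468),(521,340)]])
for nm,P in dict(l=(192,300),r=(574,300),b=(385,565),t=(385,194)).items(): print(nm,atz(p,(np.array(P)/5+[244.55,124.55]),-.0044).round(4))
E
```

```text
[ 0.07105921  0.00145786 -0.15615426] [-0.20456479 -0.20513023  1.56082171]
0.028 [0.04542745 0.00121593 0.028     ] [array([ 0.0317, -0.0127]), array([0.0317, 0.015 ]), array([0.0445, 0.0148])]
0.029 [0.04528826 0.00121462 0.029     ] [array([ 0.0315, -0.0128]), array([0.0315, 0.0151]), array([0.0443, 0.0149])]
0.03 [0.04514907 0.00121331 0.03      ] [array([ 0.0312, -0.0129]), array([0.0313, 0.0152]), array([0.0442, 0.0149])]
l [ 0.0523 -0.014  -0.0044]
r [ 0.0524  0.0166 -0.0044]
b [ 0.0304  0.0015 -0.0044]
t [ 0.0607  0.0015 -0.0044]
```

The bolt head shows through the ring, aligned within ~0.3 mm and square to it. Lowering straight down.

```bash
python3 -m creep '[[0,0,0.006,0,255],[0,0,0.004,0,255],[0,0,0.003,0,255],[0,0,0.003,0,255],[0,0,0,0,255]]'; python3 -m creep '[[0,0,0.003,0,255],[0,0,0.003,0,255],[0,0,0,0,255]]'; python3 -c "
from h import *
goto([0.5785,-0.0668,0.0316],-2.565)
im=read_camera('wrist');cv2.imwrite('pics/o.png',im[120:300,230:420,::-1].repeat(3,0).repeat(3,1))"
```

```text
t: 18.92
tool_pos: [0.579, -0.0666, 0.047]
orientation: [2.759, -1.502, -0.001]
force: [0.4, 0.4, -4.3]
opening: 0.0155
t: 19.17
tool_pos: [0.579, -0.0666, 0.0409]
orientation: [2.759, -1.502, -0.002]
force: [-1.1, -0.3, -4.9]
opening: 0.0156
tool shift [-0.0001  0.0005  0.0093]
tool y yaw -2.568 pos [ 0.579  -0.0666  0.0409] q6 2.365 t 19.1667 F [-1.1 -0.3 -4.9] op 0.0156
twist (tool z, +) -0.003
```

View pics/o.png

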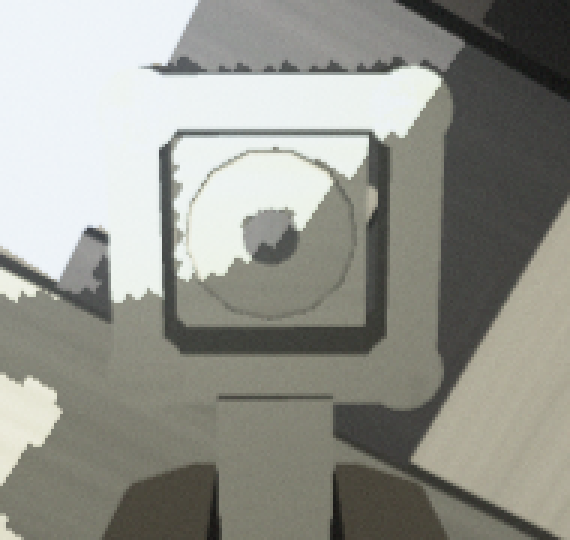

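The ring is already about 7 mm down around the head with no contact force. Continuing.

```bash
python3 -m creep '[[0,0,0.003,0,255],[0,0,0.003,0,255],[0,0,0.002,0,255],[0,0,0,0,255]]'; python3 -m creep '[[0,0,0.001,0,255],[0,0,0,0,255],[0,0,0,0,255]]'
```

```text
t: 19.55
tool_pos: [0.579, -0.0666, 0.0329]
orientation: [2.759, -1.502, -0.002]
force: [0.1, 0.2, -4.3]
opening: 0.0155
t: 19.8
tool_pos: [0.5795, -0.0668, 0.0327]
orientation: [-2.759, 1.502, -0.0]
force: [-0.3, -0.3, -4.1]
opening: 0.016
```

```bash
python3 -m creep '[[0,0,0.001,0,255],[0,0,0,0,255]]'; python3 -m creep '[[0,0,0.001,0,255],[0,0,0,0,255]]'
```

```text
t: 19.97
tool_pos: [0.5796, -0.0668, 0.0317]
orientation: [-2.759, 1.502, -0.001]
force: [0.8, 0.6, -3.6]
opening: 0.0156
t: 20.13
tool_pos: [0.5797, -0.0668, 0.0316]
orientation: [-2.759, 1.502, -0.001]
force: [-4.1, 0.5, 3.4]
opening: 0.0157
```

Force reversed at TCP z 0.0316 as computed, so the ring is fully down on the plate. Releasing, lifting and checking.

```bash
python3 -m creep '[[0,0,-0.0005,0,150],[0,0,0,0,120],[0,0,0,0,120],[0,0,0,0,120],[0,0,0,0,120],[0,0,-0.01,0,120],[0,0,-0.03,0,120],[0,0,-0.035,0,120],[0,0,-0.035,0,120],[0,0,-0.02,0,120],[0,0,0,0,120],[0,0,0,0,120]]'; python3 -c "
from h import *
goto([0.5213,.0213,0.1],.577)
im=read_camera('wrist');cv2.imwrite('pics/p.png',im[:,:,::-1])
rep('wrist',['wrench_ring','wrench_grip','wrench_neck','bolt_top'])"
```

```text
t: 21.13
tool_pos: [0.5808, -0.067, 0.1638]
orientation: [-2.758, 1.502, -0.007]
force: [-0.5, 0.3, -0.3]
opening: 0.0492
tool shift [-0.1067  0.0023  0.0634]
tool y yaw -2.568 pos [ 0.5808 -0.067   0.1638] q6 2.365 t 21.1333 F [-0.5  0.3 -0.3] op 0.0492
twist (tool z, +) -0.0034
wrist wrench_grip [321.3 349.6] 0.56 [0.5181 0.0261]
wrist wrench_grip [377.7  79.1] 0.42 [ 0.6044 -0.1838]
wrist wrench_neck [323.3 232.2] 0.69 [ 0.5746 -0.0644]
wrist bolt_top [320.6 175.6] 0.81 [ 0.6022 -0.1031]
```

View pics/p.png

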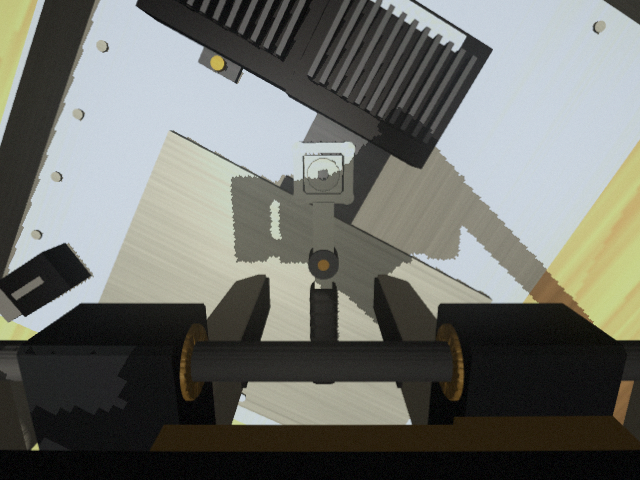

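The ring is seated on the bolt at (323,175), with the handle straight below it. Moving over the handle and turning the tool half round, away from the joint-6 limit.

```bash
python3 -m creep '[[-0.03,0.001,0,0,120],[-0.035,0.001,0,0,120],[-0.035,0,0,0,120],[-0.0067,0,0,-0.12,120],[0,0,0,-0.121,120],[0,0,0,-0.121,120],[0,0,0,-0.121,120],[0,0,0,-0.121,120],[0,0,0,-0.121,120],[0,0,0,-0.121,120],[0,0,0,-0.121,120]]' && python3 -m creep '[[0,0,0,-0.121,120],[0,0,0,-0.121,120],[0,0,0,-0.121,120],[0,0,0,-0.121,120],[0,0,0,-0.121,120],[0,0,0,-0.121,120],[0,0,0,-0.121,120],[0,0,0,-0.121,120],[0,0,0,-0.121,120],[0,0,0,-0.121,120],[0,0,0,-0.121,120],[0,0,0,-0.121,120]]' && python3 -m creep '[[0,0,0,-0.121,120],[0,0,0,-0.121,120],[0,0,0,-0.121,120],[0,0,0,-0.121,120],[0,0,0,-0.121,120],[0,0,0,-0.121,120],[0,0,0,0,120],[0,0,0,0,120]]'; python3 -c "
from h import *
goto([0.5213,.0213,0.0316],.577)
im=read_camera('wrist');cv2.imwrite('pics/q.png',im[:,:,::-1])
rep('wrist',['wrench_ring','wrench_grip','wrench_neck','bolt_top'])"
```

```text
t: 22.3
tool_pos: [0.5191, 0.0219, 0.1599]
orientation: [-3.141, 0.038, 0.004]
force: [-0.5, 0.4, -0.2]
opening: 0.0492
t: 23.3
tool_pos: [0.5191, 0.0219, 0.1598]
orientation: [-2.373, -2.056, 0.003]
force: [0.1, -0.4, 0.1]
opening: 0.0488
t: 23.97
tool_pos: [0.5193, 0.0219, 0.1602]
orientation: [-1.502, -2.757, 0.001]
force: [-0.6, -0.9, 0.6]
opening: 0.049
tool shift [-0.0017  0.0015  0.1286]
tool y yaw 0.5732 pos [0.5193 0.0219 0.1602] q6 -0.63 t 23.9667 F [-0.6 -0.9  0.6] op 0.049
twist (tool z, +) -0.0038
wrist wrench_ring [323.5 392.1] 0.55 [ 0.608  -0.1145]
wrist wrench_grip [323.  233.2] 0.7 [0.5215 0.0184]
wrist wrench_neck [324.6 355.5] 0.61 [ 0.5841 -0.0757]
wrist bolt_top [326.7 401.8] 0.56 [ 0.6047 -0.1045]
```

View pics/q.png

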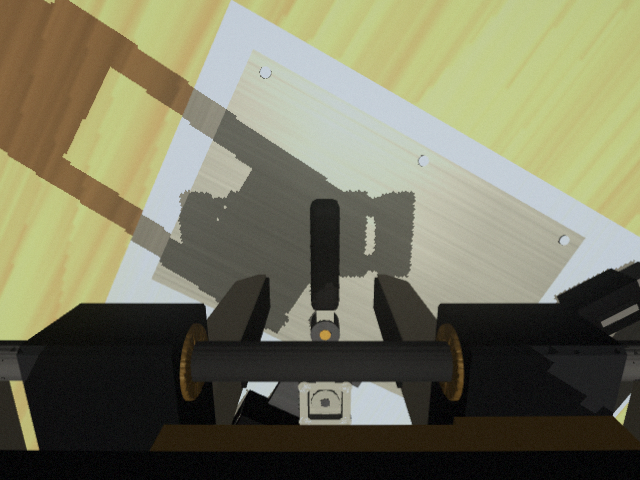

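```bash
python3 -m creep '[[-0.0017,0.0015,0.03,-0.004,120],[0,0,0.035,0,120],[0,0,0.035,0,120],[0,0,0.018,0,120],[0,0,0.009,0,120],[0,0,0,0,120],[0,0,0,0,120],[0,0,0,0,120]]' 15; python3 -c "
from h import *
goto([0.5213,.0213,0.0316],.577)"
```

```text
t: 24.88
tool_pos: [0.5237, 0.0212, 0.0361]
orientation: [1.491, 2.762, 0.002]
force: [0.7, 0.3, 0.2]
opening: 0.0491
tool shift [ 0.0015 -0.0019  0.0045]
tool y yaw 0.5807 pos [0.5237 0.0212 0.0361] q6 -0.638 t 24.8833 F [0.7 0.3 0.2] op 0.0491
twist (tool z, +) 0.0037
```

```bash
python3 -m creep '[[0,0,0.001,0,120],[0,0,0,0,120]]'; python3 -m creep '[[0,0,0,0,255],[0,0,0,0,255],[0,0,0,0,255],[0,0,0,0,255],[0,0,0,0,255],[0,0,0,0,255],[0,0,0,0,255],[0,0,0,0,255],[0,0,0,0,255]]'; python3 -c "
from h import *
goto([0.5213,.0213,0.0316],.577); print(read_state()['wrist_torque'])"
```

```text
t: 25.05
tool_pos: [0.5234, 0.0212, 0.0347]
orientation: [1.491, 2.762, 0.002]
force: [-0.3, -0.0, -0.0]
opening: 0.0491
t: 25.8
tool_pos: [0.5221, 0.0212, 0.0331]
orientation: [-1.492, -2.765, 0.0]
force: [0.0, 0.6, 0.8]
opening: 0.0219
tool shift [ 0.0005 -0.0006  0.0015]
tool y yaw 0.581 pos [0.5221 0.0212 0.0331] q6 -0.638 t 25.8 F [0.  0.6 0.8] op 0.0219
twist (tool z, +) 0.004
[-0.00712982  0.09136282  0.04038283]
```

```bash
python3 -m creep '[[-0.0001,0.003,0,0.02,255],[-0.0001,0.0045,0,0.03,255],[-0.0001,0.0045,0,0.03,255],[-0.0001,0.0045,0,0.03,255],[-0.0001,0.0045,0,0.03,255],[0,0.003,0,0.02,255]]'; python3 -c "
from h import *
goto([0.5213,.0213,0.0316],.577); s=read_state();M=pose()[1];print((M.T@s['force']).round(1),s['wrist_torque'])"
```

```text
t: 26.3
tool_pos: [0.5429, 0.0336, 0.0331]
orientation: [-1.71, -2.633, -0.0]
force: [-3.7, 3.1, 6.0]
opening: 0.0219
tool shift [-0.0025 -0.0247  0.0015]
tool y yaw 0.4186 pos [0.5429 0.0336 0.0331] q6 -0.452 t 26.3 F [-3.7  3.1  6. ] op 0.0219
twist (tool z, +) -0.1584
[ 4.3 -2.1 -6. ] [ 0.3703968   0.85124028 -0.03860405]
```

```bash
cat > f.py <<'E'
from h import *
t,M,s=pose(); d=t[:2]-np.array([.603,-.1045]); yaw=np.arctan2(M[1,1],M[0,1])
print('Ftool',(M.T@s['force']).round(1),'Ttool',(M.T@s['wrist_torque']).round(2),'rad',np.hypot(*d).round(4),'ang',round(2.147-np.arctan2(d[1],d[0]),4),'yawturn',round(.577-yaw,4),'t',s['t'],'z',t[2].round(4))
E
for i in 1 2 3; do python3 -m creep '[[0,0.003,0,0.02,255],[0,0.003,0,0.02,255]]'>/dev/null; python3 f.py; done
```

```text
Ftool [ 4.7 -1.9 -3.7] Ttool [ 0.48  0.69 -0.01] rad 0.1507 ang 0.2047 yawturn 0.1978 t 26.4667 z 0.0331
Ftool [ 3.8 -3.1 -4.6] Ttool [ 0.54  0.61 -0.05] rad 0.1507 ang 0.2447 yawturn 0.2378 t 26.6333 z 0.0331
Ftool [ 4.7 -3.  -3.2] Ttool [ 0.49  0.63 -0.01] rad 0.1508 ang 0.285 yawturn 0.2778 t 26.8 z 0.0331
```

```bash
for i in 1 2 3 4; do python3 -m creep '[[-0.0001,0.003,0,0.02,255]]'>/dev/null; python3 f.py; done
```

```text
Ftool [ 5.3 -2.2 -4. ] Ttool [ 0.54  0.77 -0.08] rad 0.1508 ang 0.3052 yawturn 0.2978 t 26.8833 z 0.0331
Ftool [ 4.4 -2.1 -3.6] Ttool [ 0.53  0.75 -0.04] rad 0.1508 ang 0.3251 yawturn 0.3178 t 26.9667 z 0.0331
Ftool [ 6.1 -2.6 -4.5] Ttool [ 0.53  0.78 -0.02] rad 0.1508 ang 0.3452 yawturn 0.3378 t 27.05 z 0.0331
Ftool [ 5.9 -2.2 -3.8] Ttool [ 0.52  0.81 -0.02] rad 0.1508 ang 0.3651 yawturn 0.3578 t 27.1333 z 0.0331
```

```bash
for i in 1 2 3; do python3 -m creep '[[-0.0002,0.003,0,0.02,255]]'>/dev/null; python3 f.py; done
```

```text
Ftool [ 7.4 -2.6 -4. ] Ttool [ 0.57  0.95 -0.02] rad 0.1508 ang 0.3852 yawturn 0.3777 t 27.2167 z 0.0331
Ftool [ 7.2 -2.7 -3.5] Ttool [ 0.53  1.08 -0.05] rad 0.1508 ang 0.4055 yawturn 0.3977 t 27.3 z 0.0331
Ftool [ 7.2 -6.7 -8. ] Ttool [ 1.22  1.25 -0.06] rad 0.1509 ang 0.4238 yawturn 0.4176 t 27.3833 z 0.033
```

Tangential force is rising at ~0.42 rad, so the bolt is tight. From here I turn about the breakaway pivot (80 mm) in small steps.

```bash
for i in 1 2 3; do python3 -m creep '[[0.0003,0.0012,0,0.015,255]]'>/dev/null; python3 f.py; done
```

```text
Ftool [ 4.8 -7.6 -7.7] Ttool [ 1.4   0.62 -0.28] rad 0.1509 ang 0.4303 yawturn 0.4326 t 27.4667 z 0.0331
Ftool [  2.6 -10.7 -10.3] Ttool [ 1.79  0.38 -0.26] rad 0.1509 ang 0.4345 yawturn 0.447 t 27.55 z 0.033
Ftool [  0.7 -12.  -12.3] Ttool [ 2.28  0.06 -0.27] rad 0.1508 ang 0.439 yawturn 0.462 t 27.6333 z 0.033
```

```bash
for i in 1 2; do python3 -m creep '[[0,0.0012,0,0.012,255]]'>/dev/null; python3 f.py; done; python3 -c "
from h import *
im=read_camera('wrist');cv2.imwrite('pics/r.png',im[:,:,::-1])"
```

```text
Ftool [  1.8 -10.9 -11.1] Ttool [ 2.02  0.29 -0.31] rad 0.1508 ang 0.4457 yawturn 0.4741 t 27.7167 z 0.033
Ftool [  3.5 -11.5 -10.7] Ttool [ 2.13  0.38 -0.23] rad 0.1508 ang 0.4538 yawturn 0.4861 t 27.8 z 0.033
```

View pics/r.png

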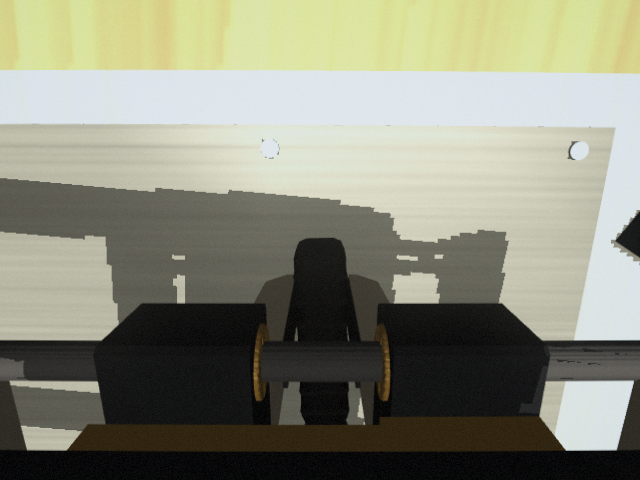

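```bash
for i in 1 2; do python3 -m creep '[[-0.0001,0.0015,0,0.014,255]]'>/dev/null; python3 f.py; done
```

```text
Ftool [  3.2 -11.  -10.9] Ttool [ 2.14  0.45 -0.17] rad 0.1507 ang 0.4626 yawturn 0.4995 t 27.9333 z 0.033
Ftool [  3.6 -12.6 -11.1] Ttool [ 2.25  0.47 -0.17] rad 0.1507 ang 0.4731 yawturn 0.5143 t 28.0167 z 0.033
```

```bash
for i in 1 2; do python3 -m creep '[[-0.0001,0.0015,0,0.017,255]]'>/dev/null; python3 f.py; done;  python3 -c "
from h import *
im=read_camera('scene');cv2.imwrite('pics/s.png',cv2.resize(im[190:350,180:380,::-1],None,fx=4,fy=3.7,interpolation=cv2.INTER_CUBIC))"
```

```text
Ftool [  3.1 -13.  -11.6] Ttool [ 2.24  0.59 -0.04] rad 0.1507 ang 0.4827 yawturn 0.5313 t 28.1 z 0.033
Ftool [  3.9 -12.7 -11.6] Ttool [ 2.19  0.61 -0.04] rad 0.1506 ang 0.4928 yawturn 0.5485 t 28.1833 z 0.033
```

View pics/s.png

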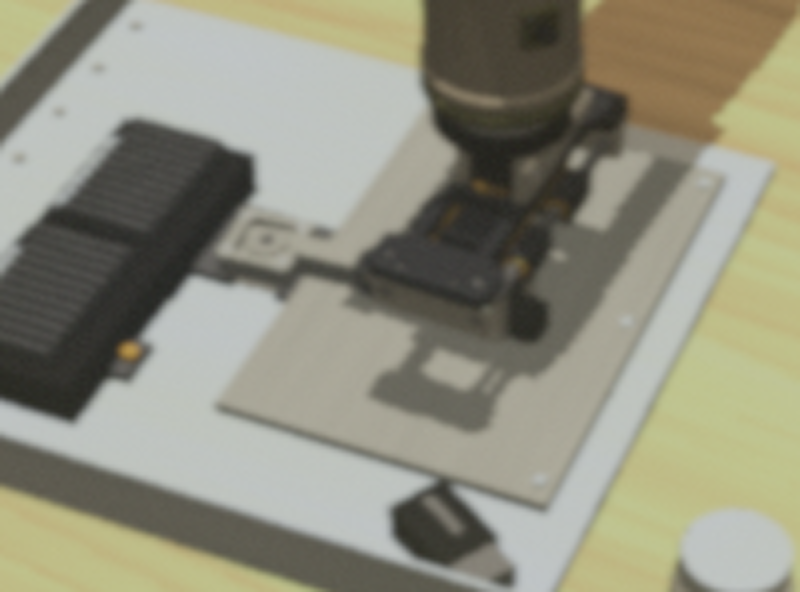

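```bash
for i in 1 2; do python3 -m creep '[[-0.0001,0.0015,0,0.018,255]]'>/dev/null; python3 f.py; done
```

```text
Ftool [  4.4 -10.8 -10.2] Ttool [ 2.1   0.65 -0.02] rad 0.1506 ang 0.5025 yawturn 0.5657 t 28.3167 z 0.033
Ftool [  4.8 -11.4 -11.6] Ttool [ 2.15  0.65 -0.03] rad 0.1504 ang 0.5133 yawturn 0.5846 t 28.4 z 0.033
```

```bash
python3 -c "
from h import *
p=camera_params('scene');im=read_camera('scene')
im=cv2.resize(im[:,:,::-1],None,fx=8,fy=8,interpolation=cv2.INTER_CUBIC)
o=np.array([225,235])
for th,col in((.0,(255,0,0)),(.40,(0,0,255)),(.55,(0,255,0))):
    a=2.147-th;u=np.array([np.cos(a),np.sin(a)]);v=np.array([-u[1],u[0]]);b=np.array([.603,-.1045])
    pts=[(-.022,-.022),(-.022,.022),(.022,.022),(.022,.008),(.06,.008),(.06,-.008),(.022,-.008),(.022,-.022)]
    P=proj(p,np.array([[*(b+u*x+v*y),.036] for x,y in pts]))
    if th==0: continue
    cv2.polylines(im,[((P+.5)*8).astype(int)],True,col,1)
im=im[235*8:275*8,225*8:310*8]
cv2.imwrite('pics/t.png',im)
q=camera_params('wrist');w=read_camera('wrist');cv2.imwrite('pics/u.png',w[220:320,260:390,::-1].repeat(5,0).repeat(5,1))
"
```

```text
(no output)
```

View pics/t.png

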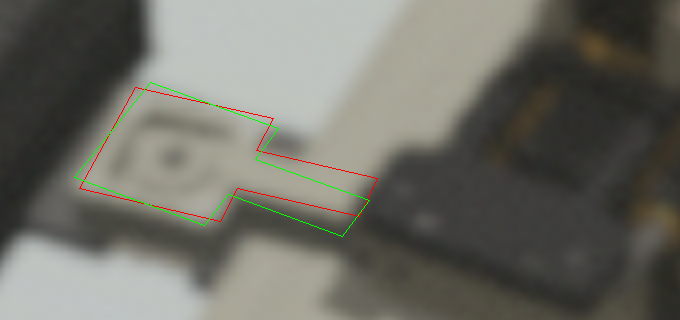

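View pics/u.png

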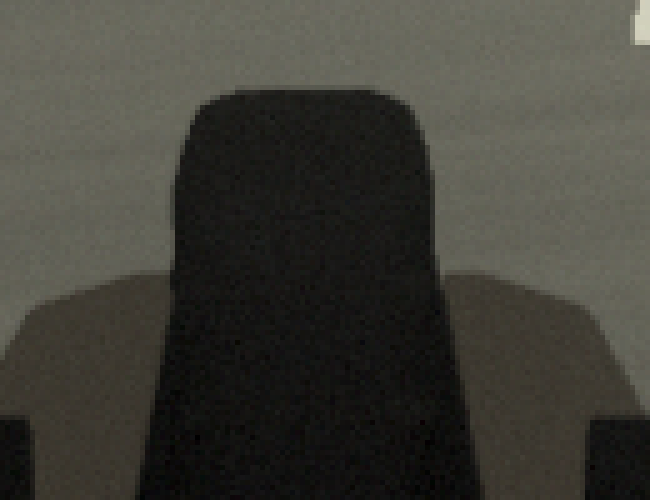

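Handle yaw has gone ~0.17 rad beyond the neck: the ring and neck match the overlay for a 0.40 rad turn, while the handle is at 0.58. One small step for margin, then release.

```bash
python3 -m creep '[[-0.0001,0.0015,0,0.018,255],[0,0,0,0,255]]'>/dev/null; python3 f.py; python3 -m creep '[[0,0,0,0,0],[0,0,0,0,0],[0,0,0,0,0],[0,0,0,0,0],[0,0,0,0,0],[0,0,0,0,0],[0,0,0,0,0],[0,0,0,0,0],[0,0,0,0,0]]'; python3 f.py;python3 -c "
from h import *
w=read_camera('wrist');cv2.imwrite('pics/v.png',w[:,:,::-1])"
```

```text
Ftool [ 4.3 -8.9 -8.8] Ttool [1.65 0.59 0.06] rad 0.1503 ang 0.5265 yawturn 0.6029 t 28.6667 z 0.033
t: 29.42
tool_pos: [0.5974, 0.0447, 0.0334]
orientation: [2.248, 2.194, 0.001]
force: [-0.0, -0.2, -0.4]
opening: 0.0777
Ftool [-0.2 -0.   0.4] Ttool [ 0.06 -0.05 -0.03] rad 0.1493 ang 0.5388 yawturn 0.6012 t 29.4167 z 0.0334
```

View pics/v.png

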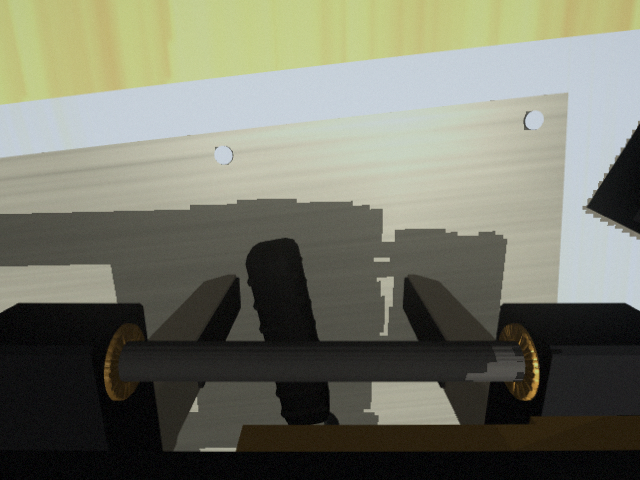

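The handle sprang back straight after release, about 0.18 rad from the jaw direction. Lifting clear and checking.

```bash
python3 -m creep '[[0,-0.004,0,0,0],[0,0,0,0,0],[0,0,0,0,0],[0,0,-0.01,0,0],[0,0,-0.03,0,0],[0,0,-0.04,0,0],[0,0,-0.04,0,0],[0,0,-0.04,0,0],[0,0,-0.04,0,0],[0,0,0,0,0],[0,0,0,0,0],[0,0,0,0,0]]'; python3 -c "
from h import *
p=camera_params('wrist');w=read_camera('wrist');cv2.imwrite('pics/w.png',w[:,:,::-1])
for c in('top','scene'):
    im=read_camera(c);cv2.imwrite(f'pics/w_{c}.png',im[:,:,::-1])
    rep(c,['module_face','neighbour_face','wrench_ring','bolt_top','wrench_grip'])
rep('wrist',['wrench_ring','bolt_top','wrench_grip'])
a=cv2.imread('pics/w_top.png')[140:305,200:500];cv2.imwrite('pics/w1.png',cv2.resize(a,None,fx=2.6,fy=2.6,interpolation=cv2.INTER_CUBIC))
a=cv2.imread('pics/w_scene.png')[170:365,110:380];cv2.imwrite('pics/w2.png',cv2.resize(a,None,fx=2.9,fy=2.9,interpolation=cv2.INTER_CUBIC))
"
```

```text
t: 30.47
tool_pos: [0.5929, 0.0447, 0.2335]
orientation: [2.248, 2.194, 0.001]
force: [0.1, -0.6, -0.8]
opening: 0.0932
top module_face [398.8 203.6] 0.75 [ 0.667  -0.1856]
top module_face [447.1 334.2] 0.68 [ 0.2627 -0.3288]
top neighbour_face [396.7 207.9] 0.7 [ 0.6528 -0.179 ]
top wrench_ring [151.  288.6] 0.75 [0.3837 0.5777]
top wrench_ring [372.8 223.4] 0.68 [ 0.6058 -0.1055]
top wrench_ring [398.4 205.9] 0.39 [ 0.6649 -0.1865]
top bolt_top [397.1 206.3] 0.45 [ 0.6559 -0.1794]
top bolt_top [371.7 222.2] 0.39 [ 0.6028 -0.1003]
top wrench_grip [161.6 224.9] 0.91 [0.5838 0.558 ]
top wrench_grip [321.8 227.8] 0.58 [0.5851 0.0551]
scene module_face [204.5 263.5] 0.83 [ 0.669  -0.1801]
scene module_face [243.5 161.8] 0.8 [ 0.2904 -0.3082]
scene neighbour_face [205.3 262. ] 0.98 [ 0.6641 -0.1812]
scene wrench_ring [549.1 301.7] 0.72 [0.3931 0.5652]
scene wrench_ring [157.6 200.5] 0.69 [ 0.5217 -0.4343]
scene wrench_ring [245.4 258.6] 0.57 [ 0.5962 -0.1145]
scene bolt_top [245.8 253. ] 0.43 [ 0.6009 -0.1083]
scene wrench_grip [302.3 273.5] 0.89 [0.5853 0.0348]
scene wrench_grip [533.5 359.7] 0.6 [0.5769 0.5653]
wrist wrench_ring [332.8 344. ] 0.91 [ 0.6009 -0.1111]
wrist wrench_ring [330.5 318.2] 0.23 [ 0.5988 -0.0791]
wrist bolt_top [338.1 354. ] 0.47 [ 0.6058 -0.1074]
wrist wrench_grip [309.8 214.9] 0.8 [0.5801 0.0403]
```

View pics/w.png

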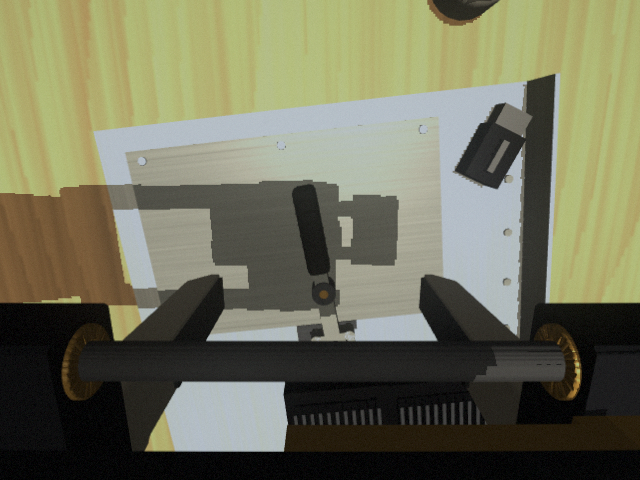

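View pics/w1.png

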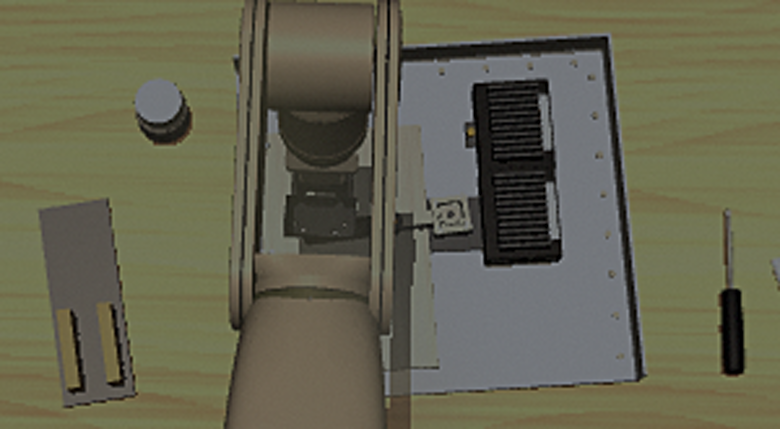

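View pics/w2.png

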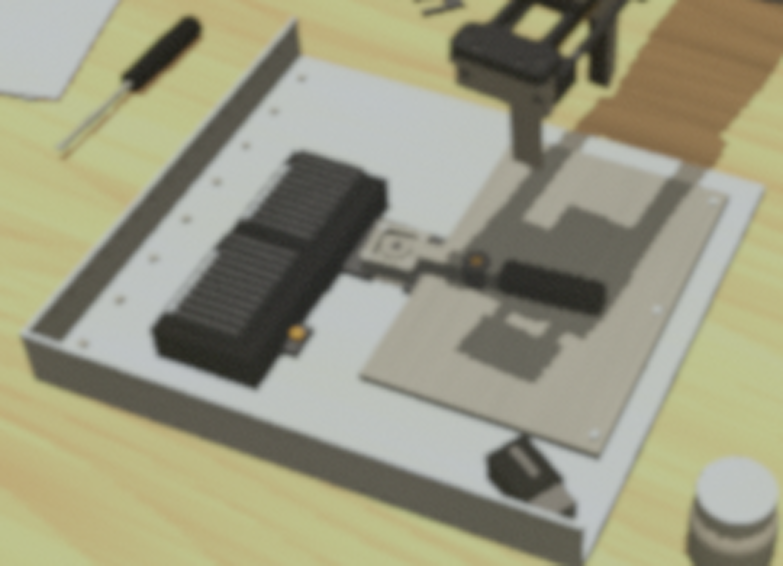

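The wrench lies on the bolt with its handle straight again; the modules look flush and the connector, jar and screwdriver are where they were. One close look at the seam.

```bash
python3 -m creep '[[-0.03,0.008,0,0,0],[-0.035,0.01,0,0,0],[-0.035,0.01,0,0,0],[-0.035,0.01,0,0,0],[-0.035,0.01,0,0,0],[-0.03,0.01,0,0,0],[0,0,0,0,0],[0,0,0,0,0],[0,0,0,0,0]]'; python3 -c "
from h import *
p=camera_params('wrist');w=read_camera('wrist');cv2.imwrite('pics/x.png',np.clip(w[:,:,::-1]*1.5,0,255).astype(np.uint8))
print(read_state()['tool_pos'])
rep('wrist',['wrench_ring','bolt_top','module_face','neighbour_face'])"
```

```text
t: 32.02
tool_pos: [0.646, -0.1564, 0.2329]
orientation: [-2.248, -2.194, -0.0]
force: [-0.1, -0.1, 0.2]
opening: 0.0929
[ 0.64599524 -0.15580601  0.23308143]
wrist wrench_ring [277.3 156.4] 0.66 [ 0.6024 -0.103 ]
wrist bolt_top [276.1 159. ] 0.6 [ 0.6043 -0.104 ]
wrist bolt_top [227.7 439.9] 0.37 [ 0.5322 -0.4152]
wrist neighbour_face [338.7 241. ] 0.74 [ 0.6613 -0.1857]
```

View pics/x.png

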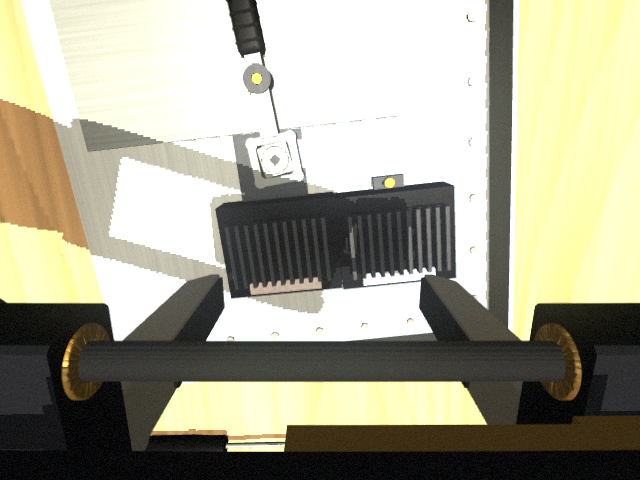

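```bash
python3 -c "
import cv2,numpy as np
a=cv2.imread('pics/x.png')[180:300,290:390].astype(float)
cv2.imwrite('pics/y.png',cv2.resize(np.clip(a*2,0,255).astype(np.uint8),None,fx=5,fy=5,interpolation=cv2.INTER_CUBIC))"
```

```text
(no output)
```

View pics/y.png

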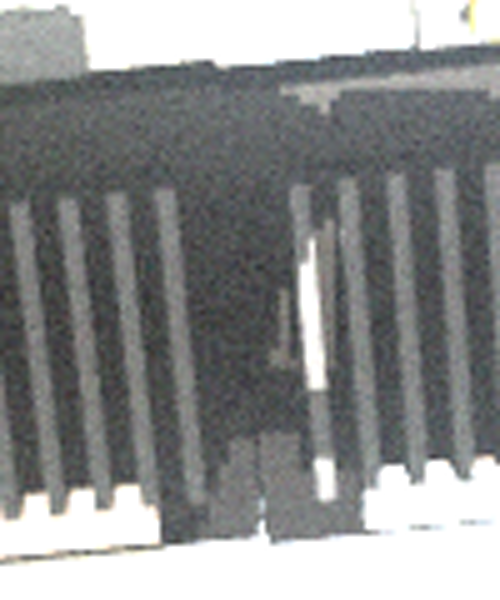

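```bash
python3 -c "
from plant import *
print(close_job())"
```

```text
the job is handed in; nothing more can be done
None
```

I slid the module flush, turned the bolt with the click wrench until it clicked, and handed the job in at about 32 s. No verdict was reported.

- **Module:** I gripped it by the fins, squared it up and pushed it against the fixed module at about 20 N. The slotted tab is around the bolt. In the last close picture the seam shows only a hairline, a pixel or two at one corner. The module sits about 1–1.5 mm off sideways.
- **Wrench:** I lifted it out by the neck and lowered the ring over the bolt head, lined up within about 0.3 mm. It went down without contact until it met the plate at the expected height. I then let go and took it again by the handle.
- **Turning:** The bolt ran about 0.4 rad and went tight. The sideways force rose to about 13 N and fell to 9 N as the handle gave way. I stopped at a bend of about 0.18 rad (clicked is beyond 0.10, forced beyond 0.31). That bend is worked out from the tool and ring angles, since the joint itself is not read. The force fell more slowly than I expected.
- **Last checks:** The handle sprang back straight when released, and the wrench lies on the bolt. The screwdriver, jar and connector look unmoved, the gripper is open and clear, and the wrist force reads zero.

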